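# Stand the tipped bottles back in the rack and close it with plate and rail

### The job

The rack has lost its front rail and bottles have tipped out of it. Stand every tipped bottle upright in a free place along the middle of the rack's lane without knocking over the bottle still standing there, then slide the end plate from its block edgewise into the slot at the rack's end, fully home, and close the front by lowering the rail over both pins at once, fully down on their shoulders.

Things in the scene. Friction and masses are not known exactly. Their poses are not given: they have to be found in the camera images.
- rack: Low open bottle rack of bare aluminium, fixed to the bench. Origin under its centre at bench height, z up, y along the lane, x from the open front (facing the robot) to the back. Flat deck 100 mm wide (x -50 to 50 mm) and 354 mm long, top at z = 8 mm; a fence along the back (inner face at x = 44 mm, top at z = 55 mm).
- lane (a point): The middle of the deck's top (x = 0, y = 0, z = 8 mm of the rack). Bottles stand along the deck's middle line (x = 0); it has room for four, 80 mm apart, at y = 120, 40, -40 and -120 mm.
- hung (a point): The point of the rack midway between its two pins at shoulder height (x = -70, y = 0, z = 30 mm of the rack); the rail's origin lies here when it is hung. The upright pins stand at x = -70, y = 163 and -163 mm: each a 22 mm thick post up to z = 30 mm (the shoulder), then a pin of 9 mm diameter to z = 50 mm, tapering to 3 mm at z = 58 mm.
- slot (a point): Centre of the floor of the rack's end slot (x = 0, y = -190, z = 8 mm of the rack), in a dark block at the lane's right-hand end (90 x 22 mm, top at z = 34 mm). The slot is open upward, 68 mm long (rack x), 9 mm wide (y), 26 mm deep, with chamfered mouth. The plate's origin lies here when it is fully in.
- plate: Flat aluminium end plate, upright, 62 mm wide (x), 5 mm thick (y), 86 mm high, with a black grip bead along its top edge, 50 mm long, 12 mm thick, z = 80 to 104 mm; 0.1 kg. Origin at the middle of its lower edge, z up. It starts standing loosely in a 14 mm deep slot of a plywood block, its lower edge 12 mm over the bench. Same either way round.
- block: Plywood block fixed to the bench, 94 x 50 x 26 mm, origin under its centre; the plate is parked in its slot (68 x 9 mm along x, 14 mm deep).
- rail: Loose rail, a bar 354 mm long, 10 mm thick, with a dark knuckle block at each end (44 mm in x, 28 mm in y, 26 mm high, upright 14 mm through hole at y = 163 and -163 mm); 0.2 kg. It starts upright on the bench, as it hangs. Origin mid underside, z up, y along it. Bar top at z = 26 mm; black grip tab in the middle, 12 mm thick (x), 60 mm long (y), z = 24 to 72 mm. Same either way round.
- tipped_0: White dropper bottle with a blue nozzle cap, tipped over and lying on the bench in front of the rack. 44 mm diameter, 134 mm long, 0.12 kg: straight body from 0 to 96 mm, cap 22 mm wide to 110 mm, thin nozzle 8 mm wide to the tip. Origin at the centre of its base, z axis from base to nozzle. It does not open. May be absent.
- tipped_1: White dropper bottle with a blue nozzle cap, tipped over and lying on the bench in front of the rack. 44 mm diameter, 134 mm long, 0.12 kg: straight body from 0 to 96 mm, cap 22 mm wide to 110 mm, thin nozzle 8 mm wide to the tip. Origin at the centre of its base, z axis from base to nozzle. It does not open. May be absent.
- tipped_2: White dropper bottle with a blue nozzle cap, tipped over and lying on the bench in front of the rack. 44 mm diameter, 134 mm long, 0.12 kg: straight body from 0 to 96 mm, cap 22 mm wide to 110 mm, thin nozzle 8 mm wide to the tip. Origin at the centre of its base, z axis from base to nozzle. It does not open. May be absent.
- standing_0: White dropper bottle with a blue nozzle cap, standing upright in the rack's lane. 44 mm diameter, 134 mm long, 0.12 kg: straight body from 0 to 96 mm, cap 22 mm wide to 110 mm, thin nozzle 8 mm wide to the tip. Origin at the centre of its base, z axis from base to nozzle. It does not open. One of the three such bottles is present, the others are absent.
- standing_1: White dropper bottle with a blue nozzle cap, standing upright in the rack's lane. 44 mm diameter, 134 mm long, 0.12 kg: straight body from 0 to 96 mm, cap 22 mm wide to 110 mm, thin nozzle 8 mm wide to the tip. Origin at the centre of its base, z axis from base to nozzle. It does not open. One of the three such bottles is present, the others are absent.
- standing_2: White dropper bottle with a blue nozzle cap, standing upright in the rack's lane. 44 mm diameter, 134 mm long, 0.12 kg: straight body from 0 to 96 mm, cap 22 mm wide to 110 mm, thin nozzle 8 mm wide to the tip. Origin at the centre of its base, z axis from base to nozzle. It does not open. One of the three such bottles is present, the others are absent.
Not all that is in view belongs to the job. Leave any orange look-alike of the plate alone.

How it is judged:
By the outcome, as a careful person would: the job done as asked, in the order asked, and still so for the second after the job is handed in, with the robot touching nothing.
Of standing_0, standing_1, standing_2 only 1 to 1 are there at a start; the rules pass over those that are not, and their reading is None.
Of tipped_0, tipped_1, tipped_2 only 2 to 3 are there at a start; the rules pass over those that are not, and their reading is None.
At some moment in a run one of rail may be knocked a few centimetres aside while the robot is not near it.
It also fails if it takes over 210 s, if anything falls off the work surface, if the arm or the gripper's body presses on something with over 40 N, if the wrist force passes 120 N, or if a joint passes its speed limit or range.

### The arm

A 6-joint arm with a two-finger parallel gripper is mounted at the origin on a cart in front of the work surface, level with it; the furniture and walls round the work are solid. World frame = base frame: x ahead of the robot, y to its left, z up, the work surface at z = 0. Lengths are in m, angles in rad, forces in N, time in s.
With the tool pointing down it reaches from about 0.35 to 0.85 m from the base axis. Payload 8.1 kg.
Tool frame: the origin (TCP) lies at the centre of the arm's flange, where the gripper is bolted on; the fingertips stand 186 mm ahead of it and the grasp point (between the pads) lies 167 mm ahead of it; z points along the fingers, y is the line along which they close (so a half turn about z gives the same grasp; the last joint's range is limited). The gripper opens to 93 mm and grips with 3 to 60 N. Pads are 15 mm wide; open, the fingers measure 128 mm over their backs; the gripper's body (75 mm by 188 mm) begins 65 mm behind the grasp point.
Start: joints at [-1.204, 0.13, 1.488, -0, 1.523, -0.085], TCP at [0.262, -0.54, 0.405] pointing down, gripper open.
Joint ranges: [-2.96, 2.96], [-0.89, 2.26], [0.02, 2.5], [-1.34, 4.48], [0, 2.73], [-2.66, 2.66]. Speed limits (rad/s): [2.39, 2.39, 2.79, 3.14, 3.14, 3.14].

### API

Orientations are given as a rotation vector (axis times angle).
In Python, from plant import robot gives the robot as it stands.
- The arm moves only by the tool apply_moves, never from a script. Its argument "series" is a list of rows, each a list of 2 entries, a list of its own where there are three numbers: the shift along the tool's x, y, z in mm, then the turn, a rotation vector about the tool's x, y, z in rad. A call has 1 to 12 rows; each row shifts and turns the commanded pose from where the row before left it, along the tool's axes as they then stand; what a row does not reach is not made up. A row lasts 1/12 s, in which the tool goes at most 41.7 mm and 7.16 degrees, less where a joint would pass 70% of its speed; a pose out of reach is approached as far as the arm can. A call is refused whole if a number of a shift passes 41.7 or a number of a turn 0.125, either way. A call with a gripper value outside its range is refused whole. "claw" is the opening, from 0 (shut) to 1 (fully open), set as the call begins (left out, the last holds). The fingers move at their own pace and stop on an object; "newtons" is the grip in N (left out, the last holds). Time passes only in rows, so rows that do not move let the fingers close. It gives the time, the measured TCP pose, the force, the opening and the grip force at its end, in the units of the state.
- robot.read_state(): the state, without advancing time (a new reading comes with each control period).
- robot.read_camera(name): name is "side" or "top"; returns (picture, depth): 420x560x3 uint8, blue, green, red; 420x560 float32, m along the optical axis (not along the pixel's ray), 0 where there is no reading.
- robot.calibration(name): a dict with "fx", "fy", "cx", "cy" (pixels), "extrinsics" (4x4, takes a point from world to camera coordinates). Camera axes: x right, y down, z forward; pixel columns grow to the right and rows downward; lengths in m; the calibration is good to about 2 mm. A picture is of the moment at which its call begins. calibration takes no time and is no camera call.
- robot.close_job(): hands the job in; it is judged then, once.
The state is a dict: "t": time; "q": joint angles; "dq": joint speeds; "joint_torque": joint torques, N m; "tool_pos": TCP position; "orientation": TCP orientation; "force": force on the tool from outside, world axes, zero at the start; "wrist_torque": the same for the moment, N m; "opening": finger opening in m; "gripper_force": force on a finger pad.
Only numpy, scipy, OpenCV 4.12 (cv2) and the standard library are available. Lean on these libraries where they do the work, as an engineer would, in place of code of your own. Each camera call takes 0.05 s, during which the arm holds its last target. There are 200 camera calls.

## Working session

There is one attempt and no reset: what is moved stays moved. The work goes in short steps, Python scripts to look and compute and a tool call to move; the robot and the scene stay as the last step left them, time stands still between calls to the robot, and variables do not carry over. Pictures are saved under pics/ and viewed, at most 14 in all, crops included, and the job is handed in when it is done.

Besides the shell and the picture viewer there is one more tool, called by a JSON object that holds its "method" and its "body", one argument or row to a line. apply_moves: Moves the arm, as the interface text tells. Its arguments: {"type":"object","properties":{"series":{"type":"array"},"claw":{"type":"number"},"newtons":{"type":"number"}},"required":["series"]}

```bash
mkdir -p pics; ls; cat > h.py <<'E'
import numpy as np, cv2
from plant import robot
from scipy.spatial.transform import Rotation as R
def shot(n):
    p,d=robot.read_camera(n); return p,d,robot.calibration(n)
def cloud(d,c):
    v,u=np.mgrid[:d.shape[0],:d.shape[1]]
    P=np.stack([(u-c['cx'])/c['fx']*d,(v-c['cy'])/c['fy']*d,d],-1)
    E=np.array(c['extrinsics']); return (P-E[:3,3])@E[:3,:3]
def st():
    s=robot.read_state(); print({k:np.round(s[k],3).tolist() for k in ['t','q','tool_pos','orientation','force','opening','gripper_force']}); return s
E
python3 - <<'E'
from h import *
st()
for n in ['top','side']:
    p,d,c=shot(n); cv2.imwrite(f'pics/{n}0.png',p); np.savez(f'{n}0.npz',p=p,d=d)
    E=np.array(c['extrinsics']); print(n,c['fx'],-E[:3,:3].T@E[:3,3],E[2,:3])
E
```

```text
pics
{'t': 0.0, 'q': [-1.204, 0.131, 1.489, -0.0, 1.523, -0.085], 'tool_pos': [0.262, -0.54, 0.404], 'orientation': [-3.06, -0.703, 0.0], 'force': [0.073, -0.222, -0.128], 'opening': 0.093, 'gripper_force': 0.0}
top 496.41483523940167 [ 0.27327969 -0.03959787  1.31669907] [ 0.21135414  0.01093413 -0.97734839]
side 504.1372636947882 [ 0.20692306 -1.21061132  0.58199251] [ 0.23508015  0.89101028 -0.38837869]
```

View pics/top0.png

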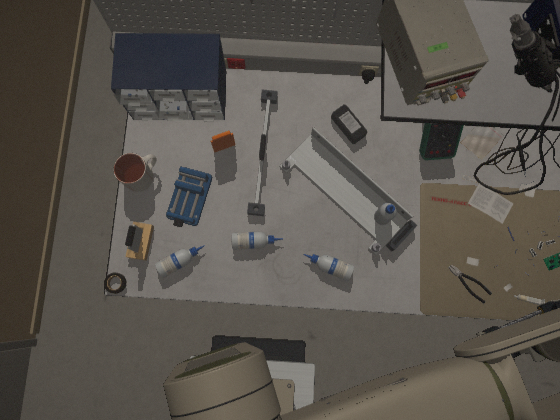

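View pics/side0.png

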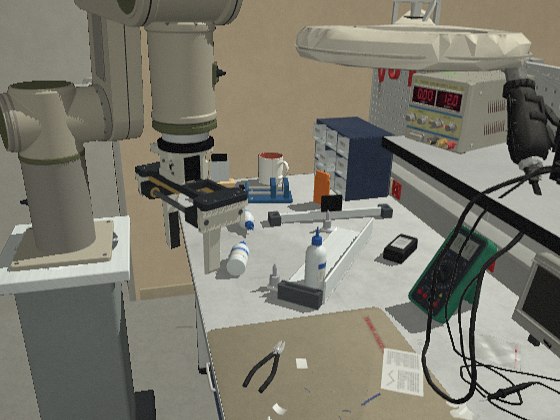

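```bash
python3 - <<'E'
from h import *
z=np.load('top0.npz'); p,d=z['p'],z['d']
cv2.imwrite('pics/crop0.png',cv2.resize(p[80:300,110:430],None,fx=2.5,fy=2.5,interpolation=cv2.INTER_CUBIC))
W=cloud(d,robot.calibration('top')); np.save('W0.npy',W)
for n,(u,v) in dict(b0=(180,260),b1=(250,240),b2=(330,265),st=(390,209),pin1=(287,165),pin2=(376,248),bench=(290,200),deck=(340,180),fence=(360,172),slot=(400,235),plate=(131,236),ply=(142,240),orange=(222,141),railA=(270,96),railB=(257,209),tab=(263,147),blue=(190,195)).items(): print(n,np.round(W[v,u],3))
E
```

```text
b0 [0.388 0.198 0.039]
b1 [0.449 0.022 0.045]
b2 [ 0.398 -0.187  0.042]
st [ 0.537 -0.321  0.12 ]
pin1 [ 0.66  -0.063  0.031]
pin2 [ 0.45  -0.306  0.03 ]
bench [ 0.571 -0.077  0.002]
deck [ 0.635 -0.21   0.004]
fence [ 0.648 -0.257  0.047]
slot [ 0.492 -0.374  0.008]
plate [0.432 0.31  0.112]
ply [0.435 0.304 0.028]
orange [0.706 0.113 0.065]
railA [ 0.872 -0.004 -0.002]
railB [ 0.541  0.011 -0.002]
tab [0.693 0.003 0.073]
blue [0.566 0.193 0.014]
```

View pics/crop0.png

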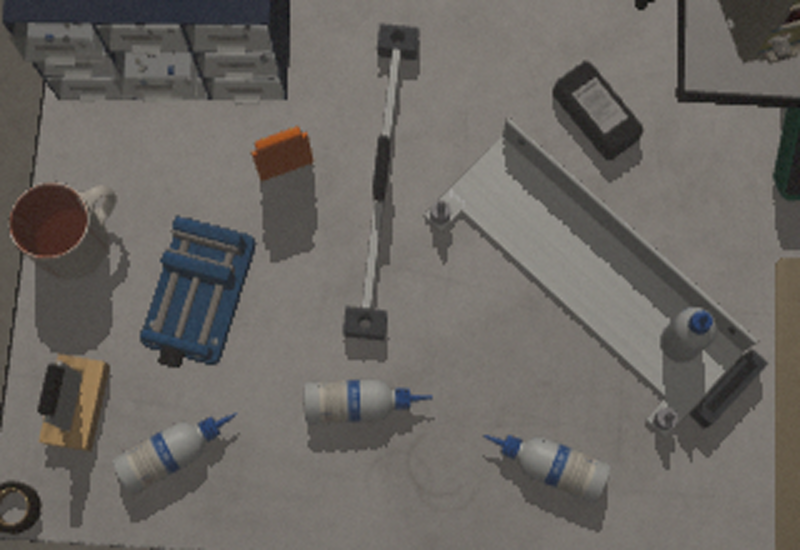

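```bash
cat >> h.py <<'E'
def cast(uv,c,z):
    uv=np.asarray(uv,float).reshape(-1,2)
    r=np.c_[(uv[:,0]-c['cx'])/c['fx'],(uv[:,1]-c['cy'])/c['fy'],np.ones(len(uv))]
    E=np.array(c['extrinsics']); r=r@E[:3,:3]; o=-E[:3,:3].T@E[:3,3]
    return (o+r*((z-o[2])/r[:,2])[:,None])[:,:2]
def rect(mask,c,z,roi):
    u0,v0,u1,v1=roi; m=np.zeros_like(mask,np.uint8); m[v0:v1,u0:u1]=mask[v0:v1,u0:u1]
    n,l,s,_=cv2.connectedComponentsWithStats(m,connectivity=8); k=1+np.argmax(s[1:,4]); 
    vu=np.argwhere(l==k)[:,::-1]; X=cast(vu,c,z)
    (cx,cy),(w,h),a=cv2.minAreaRect((X*1000).astype(np.float32))
    if w<h: w,h,a=h,w,a+90
    return np.array([cx,cy])/1000,w,h,(a+90)%180-90,X,vu
E
python3 - <<'E'
from h import *
z=np.load('top0.npz'); p,d=z['p'],z['d']; c=robot.calibration('top'); W=np.load('W0.npy')
g=p.max(2); hsv=cv2.cvtColor(p,cv2.COLOR_BGR2HSV)
tall=(W[...,2]>.012)&(d>0)
for n,roi in dict(b0=(150,240,212,282),b1=(226,226,290,256),b2=(296,248,362,285)).items():
    C,w,h,a,X,uv=rect(tall,c,.022,roi); print(n,C.round(4),w,h,a,len(X))
blue=(hsv[...,0]>100)&(hsv[...,0]<125)&(hsv[...,1]>120)
C,w,h,a,X,uv=rect(blue,c,.115,(378,198,400,222)); print('cap',C,w,h,X.mean(0),uv.mean(0))
dark=(g<75)
for n,zz,roi in [('slot',.034,(380,205,425,260)),('bead',.116,(120,215,142,252)),('tab',.072,(255,125,272,165)),('knA',.026,(255,85,285,110)),('knB',.026,(240,195,275,220))]:
    C,w,h,a,X,uv=rect(dark,c,zz,roi); print(n,C.round(4),w,h,a,X.mean(0).round(4),uv.mean(0))
ply=(hsv[...,0]>8)&(hsv[...,0]<25)&(hsv[...,1]>80)
C,w,h,a,X,uv=rect(ply,c,.026,(120,215,160,265)); print('ply',C,w,h,a)
for n,(u,v) in dict(p1=(287,165),p2=(376,248)).items():
    s=W[v-12:v+12,u-12:u+12].reshape(-1,3); s=s[(s[:,2]>.022)]; print(n,len(s),np.median(s,0),s.max(0),s.min(0))
s=W[120:250,300:430].reshape(-1,3); s=s[(s[:,2]>.046)&(s[:,2]<.062)]
l=cv2.fitLine((s[:,:2]*1000).astype(np.float32),cv2.DIST_HUBER,0,.01,.01).ravel(); print('fence',l,np.degrees(np.arctan2(l[1],l[0])))
print(g[225:245,395:412])
E
```

```text
b0 [0.3944 0.2006] 134.2848663330078 44.69552230834961 -57.061683654785156 674
b1 [0.4537 0.0046] 131.6585693359375 42.33119201660156 -86.52622413635254 635
b2 [ 0.4031 -0.182 ] 134.9364013671875 44.47700119018555 71.02428436279297 670
cap [ 0.54047156 -0.32288498] 18.282869338989258 13.299741744995117 [ 0.54068763 -0.32275758] [390.4137931  207.79310345]
slot [ 0.4848 -0.3675] 104.69398498535156 26.4764461517334 -40.2955436706543 [ 0.4862 -0.3687] [400.42440318 235.60477454]
bead [0.4269 0.3026] 60.461631774902344 35.50248718261719 -5.5597991943359375 [0.4279 0.3021] [133.48765432 237.72222222]
tab [0.6909 0.0052] 76.51585388183594 14.5311861038208 -2.3228225708007812 [0.6929 0.005 ] [262.33566434 147.17482517]
knA [ 0.8576 -0.0024] 44.661529541015625 38.93994903564453 -86.49618935585022 [ 0.8578 -0.0021] [268.87301587  96.41269841]
knB [0.5342 0.0125] 42.605281829833984 35.20477294921875 -86.51982283592224 [0.5348 0.0128] [255.85863874 209.27748691]
ply [0.43307639 0.31161603] 94.9146957397461 55.02973556518555 -6.147056579589844
p1 55 [ 0.66224395 -0.05933815  0.03105939] [ 0.6743
[... 981 characters left out ...]
 61  55  44  44  39  42  42  47  54  58  55  72  80  80  80]
 [ 52  56  55  47  40  41  46  40  46  57  57  56  70  79  82  82  82]
 [ 57  54  45  41  42  45  39  51  52  58  56  72  79  81  79  79  80]
 [ 54  47  46  39  43  38  49  56  59  57  67  81  81  82  82  82  82]
 [ 48  46  41  44  42  46  57  56  57  65  77  77  79  84  82  81  79]
 [ 41  43  41  44  45  55  54  58  66  82  79  78  80  79  81  83  80]
 [ 42  46  43  48  56  55  56  65  79  81  80  80  81  81  80  82  81]
 [ 42  47  46  52  57  57  67  77  79  80  83  82  80  81  82  81  81]
 [ 45  45  54  56  58  63  79  79  83  83  79  81  83  80  82 119  80]
 [ 41  52  56  57  63  79  85  80  79  78  80  82  78  83  81 120 119]]
```

```bash
cat >> h.py <<'E'
def T(Rm,p):
    M=np.eye(4); M[:3,:3]=Rm; M[:3,3]=p; return M
def cur():
    s=robot.read_state(); return T(R.from_rotvec(s['orientation']).as_matrix(),s['tool_pos'])
def grasp(g,zt,yt):
    zt=np.array(zt)/np.linalg.norm(zt); yt=np.array(yt)/np.linalg.norm(yt)
    return T(np.c_[np.cross(yt,zt),yt,zt],np.array(g)-.167*zt)
def back(M,k): M=M.copy(); M[:3,3]-=k*M[:3,2]; return M
def up(M,k): M=M.copy(); M[2,3]+=k; return M
def plan(wps,vmax=34,wmax=.11):
    C=cur()
    for nm,M in wps:
        D=np.linalg.inv(C)@M; w=R.from_matrix(D[:3,:3]).as_rotvec()
        n=int(np.ceil(max(np.linalg.norm(D[:3,3])*1000/vmax,np.abs(w).max()/wmax,1)))
        w=np.round(w/n,3); r=R.from_rotvec(w).as_matrix()
        A=sum(np.linalg.matrix_power(r,k) for k in range(n))
        d=np.round(np.linalg.solve(A,D[:3,3])*1000,1)
        C=C@np.linalg.matrix_power(T(r,d/1000),n)
        print(nm,f'{n} x',[d.tolist(),w.tolist()],'-> ',np.round(C[:3,3],3),'err mm',np.round((C-M)[:3,3]*1000,1))
Z=np.array([0,0,1.]); S=np.sqrt(.5)
RY=np.array([np.cos(np.radians(49.5)),np.sin(np.radians(49.5)),0]); RX=np.array([RY[1],-RY[0],0]); RC=np.array([.6104,-.2283,0])
def pick(c,ang,flip=1,s=58,hz=.026):
    a=np.array([np.cos(np.radians(ang)),np.sin(np.radians(ang)),0])
    g=np.array([c[0],c[1],0])+a*(s-67)/1000+Z*hz
    return grasp(g,-a-Z,flip*np.cross(Z,a))
def place(y,flip=1,s=58,off=.004,gap=.001):
    g=RC+RY*y-RX*off+Z*(.008+s/1000+gap)
    return grasp(g,RX-Z,flip*np.cross(Z,RX))
E
python3 - <<'E'
from h import *
P=pick([.4537,.0046],-86.5)
plan([('over',back(up(P,.12),.03)),('near',back(P,.05)),('grasp',P)])
E
```

```text
over 14 x [[29.9, -2.8, 21.0], [0.033, 0.049, -0.08]] ->  [ 0.462 -0.125  0.285] err mm [ 0.1 -0.  -0.4]
near 4 x [[-21.1, -0.0, 16.2], [-0.001, 0.001, 0.0]] ->  [ 0.463 -0.139  0.179] err mm [ 0.1  0.2 -0.1]
grasp 2 x [[-0.1, -0.1, 24.9], [0.0, -0.001, 0.001]] ->  [ 0.46  -0.104  0.144] err mm [-0.1 -0.1 -0. ]
```

{"method": "apply_moves", "body": {
  "series": [
    [[29.9,-2.8,21.0],[0.033,0.049,-0.08]],
    [[29.9,-2.8,21.0],[0.033,0.049,-0.08]],
    [[29.9,-2.8,21.0],[0.033,0.049,-0.08]],
    [[29.9,-2.8,21.0],[0.033,0.049,-0.08]],
    [[29.9,-2.8,21.0],[0.033,0.049,-0.08]],
    [[29.9,-2.8,21.0],[0.033,0.049,-0.08]],
    [[29.9,-2.8,21.0],[0.033,0.049,-0.08]]
  ],
  "claw": 0.75,
  "newtons": 25
}}

```text
t: 0.68
tool_pos: [0.4165, -0.3716, 0.2941]
orientation: [-2.453, -1.377, -0.4]
force: [0.7, 0.6, 0.2]
opening: 0.0695
gripper_force: 0.0
```

{"method": "apply_moves", "body": {
  "series": [
    [[29.9,-2.8,21.0],[0.033,0.049,-0.08]],
    [[29.9,-2.8,21.0],[0.033,0.049,-0.08]],
    [[29.9,-2.8,21.0],[0.033,0.049,-0.08]],
    [[29.9,-2.8,21.0],[0.033,0.049,-0.08]],
    [[29.9,-2.8,21.0],[0.033,0.049,-0.08]],
    [[29.9,-2.8,21.0],[0.033,0.049,-0.08]],
    [[29.9,-2.8,21.0],[0.033,0.049,-0.08]],
    [[0,0,0],[0,0,0]],
    [[0,0,0],[0,0,0]]
  ]
}}

```text
t: 1.43
tool_pos: [0.4617, -0.1243, 0.2848]
orientation: [-1.694, -1.811, -0.697]
force: [-0.1, -0.8, -0.8]
opening: 0.0699
gripper_force: 0.0
```

```bash
python3 - <<'E'
from h import *
st()
P=pick([.4537,.0046],-86.5)
print((cur()-back(up(P,.12),.03)).round(4))
plan([('near',back(P,.05)),('grasp',P)])
E
```

```text
{'t': 1.433, 'q': [-0.598, 0.121, 1.832, 0.593, 1.711, -0.742], 'tool_pos': [0.462, -0.124, 0.285], 'orientation': [-1.694, -1.811, -0.697], 'force': [-0.112, -0.816, -0.809], 'opening': 0.07, 'gripper_force': 0.0}
[[-0.0035 -0.0004 -0.0056 -0.    ]
 [ 0.002   0.0064 -0.0026  0.0012]
 [-0.0023 -0.0017 -0.0022 -0.0005]
 [ 0.      0.      0.      0.    ]]
near 4 x [[-21.3, 0.0, 15.9], [-0.001, 0.001, 0.001]] ->  [ 0.462 -0.14   0.18 ] err mm [-0.  -0.1  0.1]
grasp 2 x [[-0.0, 0.1, 25.1], [-0.001, -0.0, -0.0]] ->  [ 0.46  -0.104  0.144] err mm [0.1 0.  0. ]
```

{"method": "apply_moves", "body": {
  "series": [
    [[-21.3,0,15.9],[-0.001,0.001,0.001]],
    [[-21.3,0,15.9],[-0.001,0.001,0.001]],
    [[-21.3,0,15.9],[-0.001,0.001,0.001]],
    [[-21.3,0,15.9],[-0.001,0.001,0.001]],
    [[0,0,12.6],[0,0,0]],
    [[0,0,12.6],[0,0,0]],
    [[0,0,12.6],[0,0,0]],
    [[0,0,12.6],[0,0,0]],
    [[0,0,0],[0,0,0]]
  ]
}}

```text
t: 2.18
tool_pos: [0.4599, -0.1037, 0.1434]
orientation: [-1.698, -1.803, -0.702]
force: [-0.8, 0.1, -0.9]
opening: 0.0698
gripper_force: 0.0
```

{"method": "apply_moves", "body": {
  "series": [
    [[0,0,0],[0,0,0]],
    [[0,0,0],[0,0,0]],
    [[0,0,0],[0,0,0]],
    [[0,0,0],[0,0,0]],
    [[0,0,0],[0,0,0]],
    [[0,0,0],[0,0,0]]
  ],
  "claw": 0
}}

```text
t: 2.68
tool_pos: [0.461, -0.1062, 0.145]
orientation: [-1.701, -1.804, -0.705]
force: [-0.6, -2.0, 3.1]
opening: 0.0439
gripper_force: 24.6
```

```bash
python3 - <<'E'
from h import *
s=st(); q=s['q']
Ry=lambda t:R.from_euler('y',t).as_matrix(); Rz=lambda t:R.from_euler('z',t).as_matrix()
for s4 in (1,-1):
    F=Rz(q[0])@Ry(q[1]+q[2])@Rz(s4*q[3])@Ry(q[4])@Rz(q[5])@Rz(np.pi/2); print(s4,(F.T@cur()[:3,:3]).round(3).tolist())
M=cur(); P=place(.12)
plan([('lift',up(M,.16)),('over',up(P,.12)),('down',P)])
print(P.round(3))
E
```

```text
{'t': 2.683, 'q': [-0.572, 0.34, 1.885, 0.611, 1.471, -0.872], 'tool_pos': [0.461, -0.106, 0.145], 'orientation': [-1.701, -1.804, -0.705], 'force': [-0.561, -2.027, 3.093], 'opening': 0.044, 'gripper_force': 24.611}
1 [[1.0, 0.0, -0.0], [-0.0, 1.0, 0.0], [-0.0, -0.0, 1.0]]
-1 [[0.724, -0.415, 0.552], [-0.227, 0.612, 0.758], [-0.652, -0.674, 0.348]]
lift 5 x [[22.6, 0.0, -22.6], [-0.0, -0.0, 0.0]] ->  [ 0.461 -0.106  0.305] err mm [-0.1  0.  -0.2]
over 14 x [[-1.1, 10.3, 1.2], [0.0, -0.106, -0.064]] ->  [ 0.595 -0.058  0.305] err mm [-0.1  0.1 -0.1]
down 4 x [[21.3, 0.0, 21.1], [0.0, 0.002, 0.001]] ->  [ 0.595 -0.058  0.185] err mm [-0.3  0.   0. ]
[[-0.538  0.649  0.538  0.595]
 [ 0.459  0.76  -0.459 -0.058]
 [-0.707 -0.    -0.707  0.185]
 [ 0.     0.     0.     1.   ]]
```

{"method": "apply_moves", "body": {
  "series": [
    [[22.6,0,-22.6],[0,0,0]],
    [[22.6,0,-22.6],[0,0,0]],
    [[22.6,0,-22.6],[0,0,0]],
    [[22.6,0,-22.6],[0,0,0]],
    [[22.6,0,-22.6],[0,0,0]],
    [[-1.1,10.3,1.2],[0,-0.106,-0.064]],
    [[-1.1,10.3,1.2],[0,-0.106,-0.064]],
    [[-1.1,10.3,1.2],[0,-0.106,-0.064]],
    [[-1.1,10.3,1.2],[0,-0.106,-0.064]],
    [[-1.1,10.3,1.2],[0,-0.106,-0.064]],
    [[-1.1,10.3,1.2],[0,-0.106,-0.064]],
    [[-1.1,10.3,1.2],[0,-0.106,-0.064]]
  ]
}}

```text
t: 3.68
tool_pos: [0.5326, -0.0929, 0.301]
orientation: [1.592, 2.587, 0.212]
force: [-0.7, -0.1, -1.1]
opening: 0.0435
gripper_force: 24.6
```

{"method": "apply_moves", "body": {
  "series": [
    [[-1.1,10.3,1.2],[0,-0.106,-0.064]],
    [[-1.1,10.3,1.2],[0,-0.106,-0.064]],
    [[-1.1,10.3,1.2],[0,-0.106,-0.064]],
    [[-1.1,10.3,1.2],[0,-0.106,-0.064]],
    [[-1.1,10.3,1.2],[0,-0.106,-0.064]],
    [[-1.1,10.3,1.2],[0,-0.106,-0.064]],
    [[-1.1,10.3,1.2],[0,-0.106,-0.064]],
    [[0,0,0],[0,0,0]],
    [[0,0,0],[0,0,0]]
  ]
}}

```text
t: 4.43
tool_pos: [0.5946, -0.0565, 0.3031]
orientation: [0.817, 2.237, -0.344]
force: [0.3, -0.2, -1.8]
opening: 0.0433
gripper_force: 24.6
```

```bash
python3 - <<'E'
from h import *
s=st()
P=place(.12)
plan([('over',up(P,.12)),('down',P)])
p,d,c=shot('side'); cv2.imwrite('pics/s1.png',cv2.resize(p[100:320,180:460],None,fx=2.5,fy=2.5))
E
```

```text
{'t': 4.433, 'q': [-0.04, -0.023, 1.946, -0.749, 0.696, -0.451], 'tool_pos': [0.595, -0.056, 0.303], 'orientation': [0.817, 2.237, -0.344], 'force': [0.345, -0.156, -1.833], 'opening': 0.043, 'gripper_force': 24.625}
over 1 x [[-2.5, -0.4, -0.3], [0.001, 0.002, 0.006]] ->  [ 0.595 -0.058  0.305] err mm [-0. -0. -0.]
down 4 x [[21.2, 0.0, 21.2], [0.0, -0.0, 0.0]] ->  [ 0.595 -0.058  0.185] err mm [-0. -0.  0.]
```

View pics/s1.png

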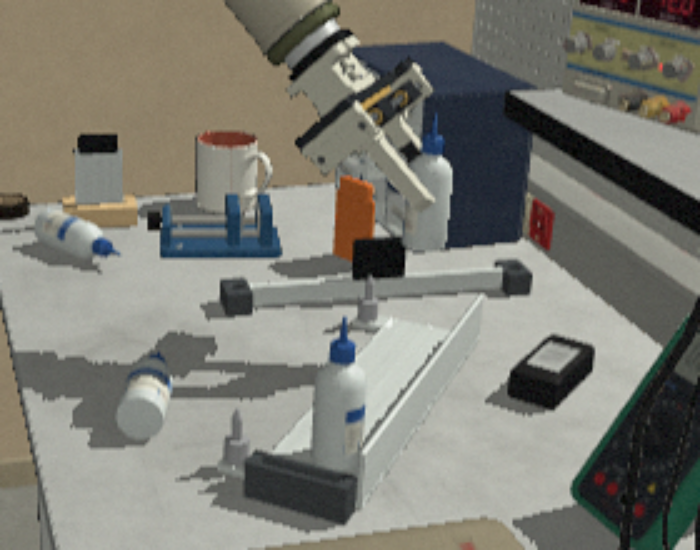

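{"method": "apply_moves", "body": {
  "series": [
    [[-2.5,-0.4,-0.3],[0.001,0.002,0.006]],
    [[16.5,0,16.5],[0,0,0]],
    [[16.5,0,16.5],[0,0,0]],
    [[16.5,0,16.5],[0,0,0]],
    [[16.5,0,16.5],[0,0,0]],
    [[8.5,0,8.5],[0,0,0]],
    [[4.3,0,4.3],[0,0,0]],
    [[2,0,2],[0,0,0]],
    [[0,0,0],[0,0,0]],
    [[0,0,0],[0,0,0]]
  ]
}}

```text
t: 5.32
tool_pos: [0.5973, -0.0592, 0.1935]
orientation: [0.824, 2.23, -0.342]
force: [0.2, 0.7, -0.7]
opening: 0.0436
gripper_force: 24.6
```

{"method": "apply_moves", "body": {
  "series": [
    [[1.4,0,1.4],[0,0,0]],
    [[0,0,0],[0,0,0]],
    [[0,0,0],[0,0,0]]
  ]
}}

```text
t: 5.57
tool_pos: [0.5969, -0.0588, 0.1909]
orientation: [0.823, 2.23, -0.342]
force: [0.6, -0.8, -0.6]
opening: 0.0436
gripper_force: 24.6
```

{"method": "apply_moves", "body": {
  "series": [
    [[1.0,0,1.0],[0,0,0]],
    [[0,0,0],[0,0,0]],
    [[0,0,0],[0,0,0]]
  ]
}}

```text
t: 5.82
tool_pos: [0.5965, -0.0588, 0.1887]
orientation: [0.823, 2.232, -0.342]
force: [-0.7, -0.2, -0.6]
opening: 0.0436
gripper_force: 24.6
```

{"method": "apply_moves", "body": {
  "series": [
    [[1.5,0,1.5],[0,0,0]],
    [[0,0,0],[0,0,0]],
    [[0,0,0],[0,0,0]]
  ]
}}

```text
t: 6.07
tool_pos: [0.5974, -0.0592, 0.1881]
orientation: [0.823, 2.229, -0.343]
force: [-3.7, -0.8, 6.7]
opening: 0.0432
gripper_force: 24.7
```

{"method": "apply_moves", "body": {
  "series": [
    [[1.0,0,1.0],[0,0,0]],
    [[0,0,0],[0,0,0]],
    [[0,0,0],[0,0,0]]
  ]
}}

```text
t: 6.32
tool_pos: [0.5978, -0.0595, 0.1878]
orientation: [0.823, 2.227, -0.344]
force: [-6.3, -0.6, 12.5]
opening: 0.0434
gripper_force: 24.8
```

```bash
python3 - <<'E'
from h import *
st()
plan([('down',place(.12))])
E
```

```text
{'t': 6.317, 'q': [-0.045, 0.182, 1.979, -1.019, 0.54, -0.121], 'tool_pos': [0.598, -0.059, 0.188], 'orientation': [0.823, 2.227, -0.344], 'force': [-6.287, -0.575, 12.527], 'opening': 0.043, 'gripper_force': 24.804}
down 1 x [[3.9, -0.2, -0.2], [0.0, 0.008, -0.001]] ->  [ 0.596 -0.058  0.185] err mm [0.  0.  0.1]
```

{"method": "apply_moves", "body": {
  "series": [
    [[-1.3,0,-1.3],[0,0,0]],
    [[0,0,0],[0,0,0]],
    [[0,0,0],[0,0,0]]
  ]
}}

```text
t: 6.57
tool_pos: [0.5972, -0.059, 0.1881]
orientation: [0.823, 2.23, -0.342]
force: [-1.0, -2.2, 6.5]
opening: 0.0436
gripper_force: 24.7
```

{"method": "apply_moves", "body": {
  "series": [
    [[0,0,0],[0,0,0]],
    [[0,0,0],[0,0,0]],
    [[0,0,0],[0,0,0]],
    [[0,0,0],[0,0,0]],
    [[0,0,-10],[0,0,0]],
    [[0,0,-20],[0,0,0]],
    [[0,0,-30],[0,0,0]],
    [[0,0,-30],[0,0,0]],
    [[0,0,-30],[0,0,0]],
    [[0,0,0],[0,0,0]]
  ],
  "claw": 0.66
}}

```text
t: 7.4
tool_pos: [0.5315, -0.0017, 0.2756]
orientation: [0.821, 2.228, -0.338]
force: [0.6, 0.1, 0.9]
opening: 0.0614
gripper_force: 0.0
```

```bash
python3 - <<'E'
from h import *
st()
P=pick([.4031,-.182],71,-1)
P2=pick([.3944,.2006],-57.06)
print('b0');plan([('hi',up(cur(),.1)),('over',back(up(P2,.12),.03)),('near',back(P2,.05)),('grasp',P2)])
print('b2');plan([('hi',up(cur(),.1)),('over',back(up(P,.12),.03)),('near',back(P,.05)),('grasp',P)])
p,d,c=shot('top'); W=cloud(d,c)
for n,roi in dict(b0=(150,240,212,282),b2=(296,248,362,285)).items():
    C,w,h,a,X,uv=rect((W[...,2]>.012)&(d>0),c,.022,roi); print(n,C.round(4),w,h,a,len(X))
cv2.imwrite('pics/t2.png',p)
E
```

```text
{'t': 7.4, 'q': [0.081, -0.142, 2.115, -0.843, 0.737, -0.263], 'tool_pos': [0.531, -0.002, 0.276], 'orientation': [0.821, 2.228, -0.338], 'force': [0.562, 0.12, 0.933], 'opening': 0.061, 'gripper_force': 0.0}
b0
hi 3 x [[-23.8, 0.1, -23.4], [0.0, 0.0, -0.0]] ->  [ 0.531 -0.002  0.376] err mm [-0.  -0.2  0.1]
over 15 x [[8.8, 0.3, 6.2], [0.0, 0.104, 0.022]] ->  [0.465 0.091 0.286] err mm [-0.  -0.2  0.2]
near 4 x [[-21.2, -0.1, 16.3], [0.002, 0.001, 0.0]] ->  [0.473 0.079 0.179] err mm [-0.1 -0.3  0. ]
grasp 2 x [[0.1, 0.1, 25.1], [0.0, 0.0, 0.0]] ->  [0.454 0.109 0.144] err mm [-0.   0.1  0. ]
b2
hi 3 x [[-23.8, 0.1, -23.4], [0.0, 0.0, -0.0]] ->  [ 0.531 -0.002  0.376] err mm [-0.  -0.2  0.1]
over 8 x [[5.7, -13.3, 10.3], [0.107, 0.001, 0.105]] ->  [ 0.445 -0.059  0.285] err mm [-0.1  0.2 -0.2]
near 4 x [[21.1, 0.1, 16.2], [-0.001, -0.0, 0.0]] ->  [ 0.45  -0.045  0.18 ] err mm [-0.   0.1  0.2]
grasp 2 x [[0.0, 0.0, 25.1], [-0.0, -0.001, 0.001]] ->  [ 0.439 -0.079  0.144] err mm [-0.1 -0.  -0. ]
b0 [0.3888 0.1924] 146.73545837402344 106.5783462524414 -86.52798867225647 2111
b2 [ 0.4031 -0.182 ] 134.9364013671875 44.47700119018555 71.02428436279297 669
```

View pics/t2.png

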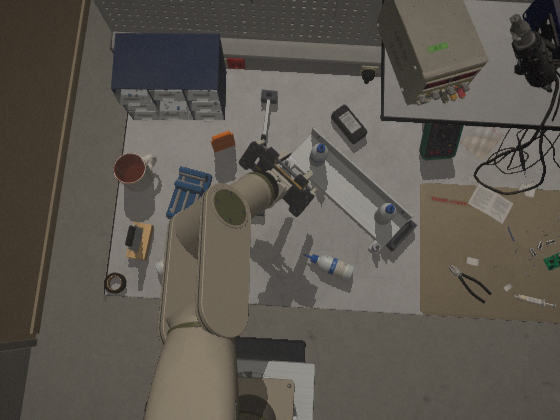

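```bash
cat >> h.py <<'E'
from scipy.optimize import least_squares
Ry=lambda t:R.from_euler('y',t).as_matrix(); Rz=lambda t:R.from_euler('z',t).as_matrix()
def fk(q,L):
    a1,d1,a2,a3,d4,d6=L; A=Rz(q[0]); B=A@Ry(q[1]); C=B@Ry(q[2]); D=C@Rz(q[3])@Ry(q[4])@Rz(q[5]+np.pi/2)
    return T(D,A@[a1,0,d1]+B@[0,0,a2]+C@[a3,0,d4]+D@[0,0,d6])
QS=[([-1.204,.131,1.489,0,1.523,-.085],[.262,-.54,.404]),([-.598,.121,1.832,.593,1.711,-.742],[.462,-.124,.285]),([-.572,.34,1.885,.611,1.471,-.872],[.461,-.106,.145]),([-.04,-.023,1.946,-.749,.696,-.451],[.595,-.056,.303]),([-.045,.182,1.979,-1.019,.54,-.121],[.598,-.059,.188]),([.081,-.142,2.115,-.843,.737,-.263],[.531,-.002,.276])]
def fitL():
    r=least_squares(lambda L:np.ravel([fk(q,L)[:3,3]-p for q,p in QS]),[.05,.4,.45,0,.45,.1]); return r.x,np.abs(r.fun).max()
def ik(M,L,q0):
    lo=[-2.96,-.89,.02,-1.34,0,-2.66];hi=[2.96,2.26,2.5,4.48,2.73,2.66]
    f=lambda q:np.r_[(fk(q,L)[:3,3]-M[:3,3])*5,R.from_matrix(fk(q,L)[:3,:3].T@M[:3,:3]).as_rotvec()]
    r=min((least_squares(f,np.clip(x,lo,hi),bounds=(np.array(lo)-.001,np.array(hi)+.001)) for x in [q0,np.r_[q0[:5],2],np.r_[q0[:5],-2],np.r_[q0[:3],2.5,q0[4],0]]),key=lambda r:r.cost); return r.x.round(2),round(r.cost,6)
E
python3 - <<'E'
from h import *
L,e=fitL(); print(L.round(4),e)
q=robot.read_state()['q']
for f in (1,-1):
    print(f,'b2',ik(pick([.4031,-.182],71,f),L,q),'b0',ik(pick([.3944,.2006],-57,f),L,q))
    for y in (.04,-.04): print(y,ik(place(y,f),L,q))
E
```

```text
[0.0047 0.3224 0.3566 0.0598 0.5498 0.1847] 0.04864122405371338
1 b2 (array([ 0.09,  0.25,  2.  , -0.72,  1.35, -2.38]), np.float64(0.0)) b0 (array([-0.  ,  0.35,  1.88,  0.64,  1.44, -0.84]), np.float64(0.0))
0.04 (array([-0.08,  0.06,  2.11, -1.02,  0.51, -0.14]), np.float64(0.0))
-0.04 (array([-0.24, -0.05,  2.23, -0.97,  0.4 , -0.3 ]), np.float64(0.0))
-1 b2 (array([ 0.09,  0.25,  2.  , -0.72,  1.35,  0.76]), np.float64(0.0)) b0 (array([-0.  ,  0.35,  1.88,  0.64,  1.44,  2.3 ]), np.float64(0.0))
0.04 (array([-0.12,  0.04,  2.1 , -0.73,  0.48,  2.66]), np.float64(0.007134))
-0.04 (array([-0.26, -0.06,  2.22, -0.8 ,  0.39,  2.66]), np.float64(0.001213))
```

```bash
sed -i 's/a1,d1,a2,a3,d4,d6=L;/a1,d1,a2,a3,d4,d6,b=L;/; s/A@\[a1,0,d1\]/A@[a1,b,d1]/; s/\[.05,.4,.45,0,.45,.1\]/[.05,.4,.45,0,.45,.1,.05]/' h.py
python3 - <<'E'
from h import *
L,e=fitL(); print(L.round(4),e)
q=robot.read_state()['q']
f=1
B=pick([.4031,-.182],71,f)
print(f,'b2',ik(B,L,q),ik(up(B,.16),L,q),'b0',ik(pick([.3944,.2006],-57,f),L,q))
for y in (.04,-.04): print(y,ik(place(y,f),L,q))
plan([('hi',up(cur(),.1)),('over',back(up(B,.12),.03))])
E
```

```text
[0.     0.3174 0.3711 0.0628 0.5537 0.1915 0.0513] 0.0004569928508855736
1 b2 (array([-0.  ,  0.25,  2.  , -0.77,  1.3 , -2.44]), np.float64(0.0)) (array([-0.  , -0.04,  1.96, -0.74,  1.54, -2.66]), np.float64(2e-05)) b0 (array([-0.11,  0.34,  1.88,  0.58,  1.49, -0.91]), np.float64(0.0))
0.04 (array([-0.19,  0.05,  2.12, -0.99,  0.43, -0.24]), np.float64(0.0))
-0.04 (array([-0.36, -0.06,  2.24, -0.87,  0.32, -0.47]), np.float64(0.0))
hi 3 x [[-23.7, 0.1, -23.4], [-0.0, 0.0, -0.0]] ->  [ 0.532 -0.002  0.374] err mm [-0.1 -0.  -0.1]
over 20 x [[6.4, 0.7, 4.8], [-0.0, 0.051, -0.105]] ->  [ 0.446 -0.059  0.285] err mm [0.  0.3 0. ]
```

```bash
python3 - <<'E'
from h import *
W=np.load('W0.npy').reshape(-1,3)
for x in np.arange(.45,.60,.015):
    print(round(x,3),[round(float(np.max(np.r_[-1,W[(abs(W[:,0]-x)<.008)&(abs(W[:,1]-y)<.008)][:,2]]))*1000) for y in np.arange(.12,.26,.015)])
B=pick([.3944,.2006],-57.06)
for sy in (1,-1):
  for sx in (1,-1): print(sy,sx,(B@[sx*.0375,sy*.094,.102,1])[:3].round(3))
E
```

```text
0.45 [6, 7, 4, 3, 4, 3, 5, 7, 6, 4]
0.465 [4, 7, 5, 5, 5, 5, 2, 7, 5, 4]
0.48 [5, 7, 4, 12, 24, 41, 49, 48, 4, 5]
0.495 [4, 4, 6, 19, 44, 48, 50, 48, 43, 10]
0.51 [6, 7, 6, 17, 34, 41, 44, 46, 47, 38]
0.525 [5, 6, 6, 18, 35, 39, 40, 34, 34, 12]
0.54 [5, 4, 15, 31, 36, 39, 38, 32, 28, 11]
0.555 [4, 3, 17, 31, 34, 42, 35, 35, 16, 5]
0.57 [5, 4, 61, 61, 62, 62, 62, 49, 16, 5]
0.585 [4, 5, 55, 60, 61, 62, 62, 62, 15, 4]
1 1 [0.479 0.243 0.098]
1 -1 [0.508 0.198 0.045]
-1 1 [0.321 0.141 0.098]
-1 -1 [0.35  0.096 0.045]
```

```bash
python3 - <<'E'
s=open('h.py').read()
s=s.replace("s=58,hz=.026):","s=58,hz=.026,t=45):").replace("-a-Z,flip","-a*np.sin(np.radians(t))-Z*np.cos(np.radians(t)),flip")
s=s.replace("gap=.001):","gap=.001,t=45):").replace("RX-Z,flip","RX*np.cos(np.radians(t))-Z*np.sin(np.radians(t)),flip")
open('h.py','w').write(s)
E
python3 - <<'E'
from h import *
L,e=fitL(); q=robot.read_state()['q']
B=pick([.3944,.2006],-57.06,1,58,.028,35)
Q=place(.04,1,58,.006,.003,35)
for M in (B,up(B,.15),up(Q,.12),Q): print(ik(M,L,q))
for sx in (1,-1): print(sx,(B@[sx*.0375,.094,.102,1])[:3].round(3))
plan([('hi',up(cur(),.1)),('over',back(up(B,.12),.03)),('near',back(B,.05)),('grasp',B)])
E
```

```text
(array([-0.03,  0.2 ,  1.96,  0.5 ,  1.39, -0.8 ]), np.float64(0.0))
(array([-0.03, -0.04,  1.89,  0.49,  1.65, -0.66]), np.float64(0.0))
(array([-0.13, -0.2 ,  2.19, -1.08,  0.53, -0.2 ]), np.float64(0.0))
(array([-0.14,  0.09,  2.23,  4.48,  0.45,  0.58]), np.float64(0.001498))
1 [0.472 0.254 0.103]
-1 [0.505 0.202 0.06 ]
hi 3 x [[-23.7, 0.1, -23.4], [-0.0, 0.0, -0.0]] ->  [ 0.532 -0.002  0.374] err mm [-0.1 -0.  -0.1]
over 13 x [[12.4, 1.0, 3.7], [0.003, 0.107, 0.024]] ->  [0.451 0.114 0.309] err mm [ 0.4  0.2 -0.3]
near 4 x [[-17.1, 0.0, 19.5], [-0.001, 0.001, -0.0]] ->  [0.457 0.104 0.206] err mm [-0.   0.   0.2]
grasp 2 x [[-0.1, 0.0, 25.1], [-0.001, -0.001, -0.001]] ->  [0.442 0.128 0.165] err mm [-0.1  0.  -0. ]
```

```bash
python3 - <<'E'
s=open('h.py').read()
i=s.index('def place'); j=s.index('from scipy.optimize')
s=s[:i]+'''def place(y,flip=1,s=58,off=.004,gap=.001,t=45,dh=0):
    H=Rz(np.radians(dh))@RX
    g=RC+RY*y-H*off+Z*(.008+s/1000+gap); t=np.radians(t)
    return grasp(g,H*np.cos(t)-Z*np.sin(t),flip*np.cross(Z,H))
'''+s[j:]
open('h.py','w').write(s)
E
python3 - <<'E'
from h import *
L,e=fitL(); q=robot.read_state()['q']
for dh in (10,20):
  Q=place(.04,1,58,.006,.003,35,dh); print(dh,ik(up(Q,.12),L,q),ik(Q,L,q))
E
```

```text
10 (array([-0.26, -0.29,  2.27, -0.81,  0.31, -0.62]), np.float64(0.0)) (array([-0.26,  0.01,  2.28,  4.32,  0.24,  0.56]), np.float64(0.0))
20 (array([-0.4 , -0.33,  2.3 ,  0.15,  0.21, -1.74]), np.float64(0.0)) (array([-0.4 , -0.02,  2.32,  2.87,  0.12,  1.82]), np.float64(0.0))
```

{"method": "apply_moves", "body": {
  "series": [
    [[-23.7,0,-23.4],[0,0,0]],
    [[-23.7,0,-23.4],[0,0,0]],
    [[-23.7,0,-23.4],[0,0,0]],
    [[12.4,1,3.7],[0.003,0.107,0.024]],
    [[12.4,1,3.7],[0.003,0.107,0.024]],
    [[12.4,1,3.7],[0.003,0.107,0.024]],
    [[12.4,1,3.7],[0.003,0.107,0.024]],
    [[12.4,1,3.7],[0.003,0.107,0.024]],
    [[12.4,1,3.7],[0.003,0.107,0.024]]
  ],
  "claw": 0.75
}}

```text
t: 8.2
tool_pos: [0.499, 0.0379, 0.3145]
orientation: [1.231, 2.733, -0.02]
force: [0.0, 0.4, -1.1]
opening: 0.0702
gripper_force: 0.0
```

{"method": "apply_moves", "body": {
  "series": [
    [[12.4,1,3.7],[0.003,0.107,0.024]],
    [[12.4,1,3.7],[0.003,0.107,0.024]],
    [[12.4,1,3.7],[0.003,0.107,0.024]],
    [[12.4,1,3.7],[0.003,0.107,0.024]],
    [[12.4,1,3.7],[0.003,0.107,0.024]],
    [[12.4,1,3.7],[0.003,0.107,0.024]],
    [[12.4,1,3.7],[0.003,0.107,0.024]],
    [[0,0,0],[0,0,0]],
    [[0,0,0],[0,0,0]]
  ]
}}

```text
t: 8.95
tool_pos: [0.4516, 0.1114, 0.305]
orientation: [-1.236, -2.26, -0.373]
force: [-0.1, -0.3, -0.4]
opening: 0.0697
gripper_force: 0.0
```

```bash
python3 - <<'E'
from h import *
st(); B=pick([.3944,.2006],-57.06,1,58,.028,35)
plan([('near',back(B,.05)),('grasp',B)])
E
```

```text
{'t': 8.95, 'q': [-0.06, 0.003, 1.873, 0.474, 1.655, -0.684], 'tool_pos': [0.452, 0.111, 0.305], 'orientation': [-1.236, -2.26, -0.373], 'force': [-0.055, -0.26, -0.357], 'opening': 0.07, 'gripper_force': 0.0}
near 3 x [[-21.6, 0.4, 25.3], [-0.003, 0.001, -0.003]] ->  [0.457 0.104 0.206] err mm [-0.  -0.2 -0.1]
grasp 2 x [[0.0, 0.1, 25.0], [-0.0, -0.001, 0.001]] ->  [0.442 0.128 0.165] err mm [ 0.1 -0.1 -0. ]
```

{"method": "apply_moves", "body": {
  "series": [
    [[-21.6,0.4,25.3],[-0.003,0.001,-0.003]],
    [[-21.6,0.4,25.3],[-0.003,0.001,-0.003]],
    [[-21.6,0.4,25.3],[-0.003,0.001,-0.003]],
    [[0,0,12.5],[0,0,0]],
    [[0,0,12.5],[0,0,0]],
    [[0,0,12.5],[0,0,0]],
    [[0,0,12.5],[0,0,0]],
    [[0,0,0],[0,0,0]]
  ]
}}

```text
t: 9.62
tool_pos: [0.4402, 0.13, 0.1656]
orientation: [-1.225, -2.265, -0.39]
force: [-0.6, -0.7, 0.7]
opening: 0.0695
gripper_force: 0.0
```

{"method": "apply_moves", "body": {
  "series": [
    [[0,0,0],[0,0,0]],
    [[0,0,0],[0,0,0]],
    [[0,0,0],[0,0,0]],
    [[0,0,0],[0,0,0]],
    [[0,0,0],[0,0,0]],
    [[0,0,0],[0,0,0]]
  ],
  "claw": 0
}}

```text
t: 10.12
tool_pos: [0.442, 0.1287, 0.1673]
orientation: [-1.227, -2.266, -0.393]
force: [0.6, -1.0, 2.9]
opening: 0.0429
gripper_force: 25.0
```

```bash
python3 - <<'E'
from h import *
st(); M=cur(); N=M.copy(); N[1,3]-=.12
B=pick([.3944,.2006],-57.06,1,58,.028,35); print((M-B)[:3,3].round(4))
plan([('lift',up(M,.03)),('shift',up(N,.03)),('down',N)])
E
```

```text
{'t': 10.117, 'q': [-0.03, 0.197, 1.957, 0.503, 1.391, -0.803], 'tool_pos': [0.442, 0.129, 0.167], 'orientation': [-1.227, -2.266, -0.393], 'force': [0.59, -1.036, 2.863], 'opening': 0.043, 'gripper_force': 25.0}
[0.0004 0.0009 0.0025]
lift 1 x [[17.3, 0.1, -24.5], [0.0, 0.0, -0.0]] ->  [0.442 0.129 0.197] err mm [-0.  0. -0.]
shift 4 x [[-20.5, -16.4, -14.5], [0.0, 0.0, -0.0]] ->  [0.442 0.009 0.197] err mm [-0.3  0.1  0. ]
down 1 x [[-17.4, 0.1, 24.4], [0.0, 0.0, -0.0]] ->  [0.442 0.009 0.167] err mm [0. 0. 0.]
```

{"method": "apply_moves", "body": {
  "series": [
    [[8.7,0,-12.2],[0,0,0]],
    [[8.7,0,-12.2],[0,0,0]],
    [[-20.5,-16.4,-14.5],[0,0,0]],
    [[-20.5,-16.4,-14.5],[0,0,0]],
    [[-20.5,-16.4,-14.5],[0,0,0]],
    [[-20.5,-16.4,-14.5],[0,0,0]],
    [[-8.7,0,12.2],[0,0,0]],
    [[-8.7,0,12.2],[0,0,0]],
    [[0,0,0],[0,0,0]],
    [[0,0,0],[0,0,0]]
  ]
}}

```text
t: 10.95
tool_pos: [0.4409, 0.0087, 0.1662]
orientation: [-1.227, -2.263, -0.392]
force: [-1.0, -0.5, -0.8]
opening: 0.0433
gripper_force: 25.0
```

{"method": "apply_moves", "body": {
  "series": [
    [[0,0,0],[0,0,0]],
    [[0,0,0],[0,0,0]],
    [[0,0,0],[0,0,0]],
    [[0,0,0],[0,0,0]],
    [[0,0,0],[0,0,0]]
  ],
  "claw": 0.75
}}

```text
t: 11.37
tool_pos: [0.4414, 0.009, 0.167]
orientation: [-1.226, -2.266, -0.392]
force: [-0.3, -0.5, 1.1]
opening: 0.0684
gripper_force: 0.0
```

```bash
python3 - <<'E'
from h import *
st(); B=pick([.3944,.0806],-57.06,1,58,.027,45)
plan([('tilt',B)])
Q=place(.04,1,58,.005,.02)
L,e=fitL()
# after grip
print(ik(B,L,robot.read_state()['q']))
E
```

```text
{'t': 11.367, 'q': [-0.266, 0.21, 1.943, 0.396, 1.479, -0.981], 'tool_pos': [0.441, 0.009, 0.167], 'orientation': [-1.226, -2.266, -0.392], 'force': [-0.292, -0.501, 1.132], 'opening': 0.068, 'gripper_force': 0.0}
tilt 2 x [[-16.0, -0.3, 1.5], [0.0, 0.086, 0.002]] ->  [ 0.454 -0.011  0.145] err mm [ 0. -0.  0.]
(array([-0.33,  0.37,  1.84,  0.45,  1.59, -1.05]), np.float64(0.0))
```

{"method": "apply_moves", "body": {
  "series": [
    [[-16,-0.3,1.5],[0,0.086,0.002]],
    [[-16,-0.3,1.5],[0,0.086,0.002]],
    [[0,0,0],[0,0,0]],
    [[0,0,0],[0,0,0]]
  ]
}}

```text
t: 11.7
tool_pos: [0.4532, -0.0113, 0.1436]
orientation: [-1.153, -2.114, -0.476]
force: [-1.1, 0.3, -0.5]
opening: 0.0699
gripper_force: 0.0
```

{"method": "apply_moves", "body": {
  "series": [
    [[0,0,0],[0,0,0]],
    [[0,0,0],[0,0,0]],
    [[0,0,0],[0,0,0]],
    [[0,0,0],[0,0,0]],
    [[0,0,0],[0,0,0]],
    [[0,0,0],[0,0,0]]
  ],
  "claw": 0
}}

```text
t: 12.2
tool_pos: [0.4538, -0.011, 0.1455]
orientation: [-1.151, -2.118, -0.478]
force: [0.4, 0.1, 3.6]
opening: 0.0432
gripper_force: 25.0
```

```bash
python3 - <<'E'
from h import *
st(); M=cur(); Q=place(.04,1,58,.005,.003)
plan([('lift',up(M,.16)),('over',up(Q,.12)),('down',Q)])
E
```

```text
{'t': 12.2, 'q': [-0.327, 0.37, 1.844, 0.455, 1.589, -1.052], 'tool_pos': [0.454, -0.011, 0.146], 'orientation': [-1.151, -2.118, -0.478], 'force': [0.397, 0.063, 3.558], 'opening': 0.043, 'gripper_force': 25.001}
lift 5 x [[22.6, 0.0, -22.6], [-0.0, 0.0, -0.0]] ->  [ 0.454 -0.011  0.305] err mm [-0.2  0.  -0.2]
over 15 x [[-10.3, -0.1, -0.7], [0.0, -0.104, -0.021]] ->  [ 0.542 -0.118  0.308] err mm [-0.4 -0.   0.5]
down 4 x [[21.3, 0.0, 21.3], [-0.001, 0.0, -0.001]] ->  [ 0.543 -0.118  0.187] err mm [-0.1 -0.1  0. ]
```

{"method": "apply_moves", "body": {
  "series": [
    [[22.6,0,-22.6],[0,0,0]],
    [[22.6,0,-22.6],[0,0,0]],
    [[22.6,0,-22.6],[0,0,0]],
    [[22.6,0,-22.6],[0,0,0]],
    [[22.6,0,-22.6],[0,0,0]],
    [[-10.3,-0.1,-0.7],[0,-0.104,-0.021]],
    [[-10.3,-0.1,-0.7],[0,-0.104,-0.021]],
    [[-10.3,-0.1,-0.7],[0,-0.104,-0.021]],
    [[-10.3,-0.1,-0.7],[0,-0.104,-0.021]],
    [[-10.3,-0.1,-0.7],[0,-0.104,-0.021]],
    [[-10.3,-0.1,-0.7],[0,-0.104,-0.021]],
    [[-10.3,-0.1,-0.7],[0,-0.104,-0.021]]
  ]
}}

```text
t: 13.2
tool_pos: [0.4918, -0.0639, 0.2766]
orientation: [-1.304, -2.835, -0.114]
force: [-0.5, 1.3, -2.5]
opening: 0.0432
gripper_force: 25.0
```

{"method": "apply_moves", "body": {
  "series": [
    [[-10.3,-0.1,-0.7],[0,-0.104,-0.021]],
    [[-10.3,-0.1,-0.7],[0,-0.104,-0.021]],
    [[-10.3,-0.1,-0.7],[0,-0.104,-0.021]],
    [[-10.3,-0.1,-0.7],[0,-0.104,-0.021]],
    [[-10.3,-0.1,-0.7],[0,-0.104,-0.021]],
    [[-10.3,-0.1,-0.7],[0,-0.104,-0.021]],
    [[-10.3,-0.1,-0.7],[0,-0.104,-0.021]],
    [[-10.3,-0.1,-0.7],[0,-0.104,-0.021]],
    [[0,0,0],[0,0,0]],
    [[0,0,0],[0,0,0]]
  ]
}}

```text
t: 14.03
tool_pos: [0.5417, -0.1178, 0.3059]
orientation: [0.833, 2.236, -0.344]
force: [-0.9, -0.1, -1.7]
opening: 0.043
gripper_force: 25.0
```

```bash
python3 - <<'E'
from h import *
st(); Q=place(.04,1,58,.005,.003)
plan([('over',up(Q,.12)),('down',Q)])
E
```

```text
{'t': 14.033, 'q': [-0.183, -0.177, 2.082, -0.648, 0.631, -0.628], 'tool_pos': [0.542, -0.118, 0.306], 'orientation': [0.833, 2.236, -0.344], 'force': [-0.926, -0.106, -1.73], 'opening': 0.043, 'gripper_force': 25.0}
over 1 x [[-1.5, 0.6, -0.2], [-0.005, -0.003, -0.005]] ->  [ 0.543 -0.118  0.307] err mm [-0.  0.  0.]
down 4 x [[21.2, -0.0, 21.2], [0.0, -0.0, 0.0]] ->  [ 0.543 -0.118  0.187] err mm [-0.   0.   0.1]
```

{"method": "apply_moves", "body": {
  "series": [
    [[-1.5,0.6,-0.2],[-0.005,-0.003,-0.005]],
    [[16.5,0,16.5],[0,0,0]],
    [[16.5,0,16.5],[0,0,0]],
    [[16.5,0,16.5],[0,0,0]],
    [[16.5,0,16.5],[0,0,0]],
    [[8.5,0,8.5],[0,0,0]],
    [[4.3,0,4.3],[0,0,0]],
    [[2,0,2],[0,0,0]],
    [[1,0,1],[0,0,0]],
    [[0,0,0],[0,0,0]]
  ]
}}

```text
t: 14.87
tool_pos: [0.5439, -0.1188, 0.1923]
orientation: [0.824, 2.233, -0.342]
force: [0.6, 0.6, -2.2]
opening: 0.0433
gripper_force: 25.0
```

{"method": "apply_moves", "body": {
  "series": [
    [[1.5,0,1.5],[0,0,0]],
    [[0,0,0],[0,0,0]],
    [[0,0,0],[0,0,0]]
  ]
}}

```text
t: 15.12
tool_pos: [0.544, -0.1187, 0.1907]
orientation: [0.823, 2.232, -0.342]
force: [0.4, 0.2, -1.5]
opening: 0.0434
gripper_force: 25.0
```

{"method": "apply_moves", "body": {
  "series": [
    [[0.7,0,0.7],[0,0,0]],
    [[0,0,0],[0,0,0]],
    [[0,0,0],[0,0,0]]
  ]
}}

```text
t: 15.37
tool_pos: [0.5438, -0.1186, 0.1892]
orientation: [0.822, 2.232, -0.342]
force: [0.1, 0.6, -0.3]
opening: 0.0433
gripper_force: 25.0
```

{"method": "apply_moves", "body": {
  "series": [
    [[1,0,1],[0,0,0]],
    [[0,0,0],[0,0,0]],
    [[0,0,0],[0,0,0]]
  ]
}}

```text
t: 15.62
tool_pos: [0.5437, -0.1186, 0.1875]
orientation: [0.822, 2.233, -0.342]
force: [0.6, 0.9, -0.6]
opening: 0.0433
gripper_force: 25.0
```

{"method": "apply_moves", "body": {
  "series": [
    [[0.7,0,0.7],[0,0,0]],
    [[0,0,0],[0,0,0]],
    [[0,0,0],[0,0,0]]
  ]
}}

```text
t: 15.87
tool_pos: [0.5437, -0.1186, 0.1866]
orientation: [0.822, 2.233, -0.342]
force: [0.0, -0.5, -0.9]
opening: 0.0432
gripper_force: 25.0
```

{"method": "apply_moves", "body": {
  "series": [
    [[0.7,0,0.7],[0,0,0]],
    [[0,0,0],[0,0,0]],
    [[0,0,0],[0,0,0]]
  ]
}}

```text
t: 16.12
tool_pos: [0.5438, -0.1186, 0.1856]
orientation: [0.822, 2.233, -0.342]
force: [0.3, -0.3, -1.9]
opening: 0.0432
gripper_force: 25.0
```

{"method": "apply_moves", "body": {
  "series": [
    [[0.7,0,0.7],[0,0,0]],
    [[0,0,0],[0,0,0]],
    [[0,0,0],[0,0,0]]
  ]
}}

```text
t: 16.37
tool_pos: [0.5438, -0.1186, 0.1847]
orientation: [0.822, 2.232, -0.342]
force: [1.3, 0.6, -1.0]
opening: 0.043
gripper_force: 25.0
```

{"method": "apply_moves", "body": {
  "series": [
    [[0.7,0,0.7],[0,0,0]],
    [[0,0,0],[0,0,0]],
    [[0,0,0],[0,0,0]]
  ]
}}

```text
t: 16.62
tool_pos: [0.5442, -0.1188, 0.1844]
orientation: [0.822, 2.231, -0.342]
force: [-1.4, -0.0, 3.8]
opening: 0.043
gripper_force: 25.0
```

{"method": "apply_moves", "body": {
  "series": [
    [[0,0,0],[0,0,0]],
    [[0,0,0],[0,0,0]],
    [[0,0,0],[0,0,0]],
    [[0,0,0],[0,0,0]],
    [[0,0,-10],[0,0,0]],
    [[0,0,-20],[0,0,0]],
    [[0,0,-30],[0,0,0]],
    [[0,0,-30],[0,0,0]],
    [[0,0,-30],[0,0,0]],
    [[-20,0,-20],[0,0,0]],
    [[-20,0,-20],[0,0,0]],
    [[0,0,0],[0,0,0]]
  ],
  "claw": 0.66
}}

```text
t: 17.62
tool_pos: [0.4805, -0.0629, 0.332]
orientation: [0.82, 2.223, -0.338]
force: [1.6, 0.2, 1.0]
opening: 0.0613
gripper_force: 0.0
```

```bash
python3 - <<'E'
from h import *
s=st(); L,e=fitL(); B=pick([.4031,-.182],71,1)
for k in (0,.03,.05,.08): print(k,ik(back(B,k),L,s['q']))
plan([('over',back(up(B,.03),.05)),('near',back(B,.05)),('grasp',B)])
p,d,c=shot('side'); cv2.imwrite('pics/s3.png',p)
E
```

```text
{'t': 17.617, 'q': [-0.07, -0.42, 2.227, -0.659, 0.758, -0.581], 'tool_pos': [0.481, -0.063, 0.332], 'orientation': [0.82, 2.223, -0.338], 'force': [1.623, 0.166, 1.008], 'opening': 0.061, 'gripper_force': 0.0}
0 (array([-0.  ,  0.25,  2.  , -0.77,  1.3 , -2.44]), np.float64(0.0))
0.03 (array([ 0.04,  0.22,  1.98, -0.74,  1.36, -2.45]), np.float64(0.0))
0.05 (array([ 0.06,  0.21,  1.96, -0.73,  1.39, -2.45]), np.float64(0.0))
0.08 (array([ 0.1 ,  0.19,  1.93, -0.7 ,  1.45, -2.46]), np.float64(0.0))
over 20 x [[2.0, 5.0, 5.6], [-0.0, 0.051, -0.105]] ->  [ 0.45  -0.045  0.21 ] err mm [-0.1  0.9  0.2]
near 1 x [[-20.9, -0.2, 21.8], [-0.006, -0.006, 0.002]] ->  [ 0.45  -0.045  0.179] err mm [-0.1  0.   0.1]
grasp 2 x [[-0.0, -0.0, 25.0], [0.0, -0.0, -0.0]] ->  [ 0.439 -0.079  0.144] err mm [-0.1 -0.   0.1]
```

View pics/s3.png

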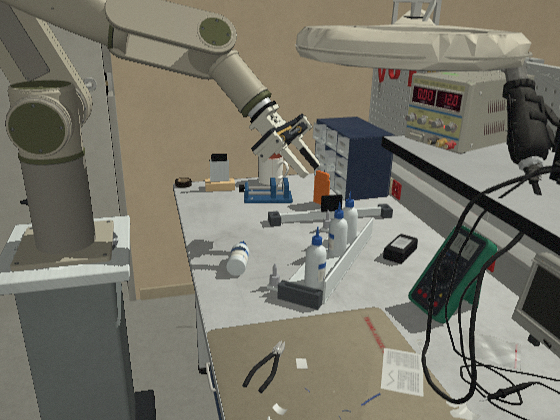

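{"method": "apply_moves", "body": {
  "series": [
    [[2,5,5.6],[0,0.051,-0.105]],
    [[2,5,5.6],[0,0.051,-0.105]],
    [[2,5,5.6],[0,0.051,-0.105]],
    [[2,5,5.6],[0,0.051,-0.105]],
    [[2,5,5.6],[0,0.051,-0.105]],
    [[2,5,5.6],[0,0.051,-0.105]],
    [[2,5,5.6],[0,0.051,-0.105]],
    [[2,5,5.6],[0,0.051,-0.105]],
    [[2,5,5.6],[0,0.051,-0.105]],
    [[2,5,5.6],[0,0.051,-0.105]]
  ],
  "claw": 0.75
}}

```text
t: 18.5
tool_pos: [0.4965, -0.0393, 0.2554]
orientation: [-0.412, 2.995, -0.659]
force: [-0.6, -0.2, -0.6]
opening: 0.07
gripper_force: 0.0
```

{"method": "apply_moves", "body": {
  "series": [
    [[2,5,5.6],[0,0.051,-0.105]],
    [[2,5,5.6],[0,0.051,-0.105]],
    [[2,5,5.6],[0,0.051,-0.105]],
    [[2,5,5.6],[0,0.051,-0.105]],
    [[2,5,5.6],[0,0.051,-0.105]],
    [[2,5,5.6],[0,0.051,-0.105]],
    [[2,5,5.6],[0,0.051,-0.105]],
    [[2,5,5.6],[0,0.051,-0.105]],
    [[2,5,5.6],[0,0.051,-0.105]],
    [[2,5,5.6],[0,0.051,-0.105]],
    [[0,0,0],[0,0,0]],
    [[0,0,0],[0,0,0]]
  ]
}}

```text
t: 19.5
tool_pos: [0.4465, -0.0446, 0.2013]
orientation: [1.415, -1.973, 0.584]
force: [0.0, 0.4, 0.9]
opening: 0.0696
gripper_force: 0.0
```

```bash
python3 - <<'E'
from h import *
s=st(); B=pick([.4031,-.182],71,1,58,.027)
plan([('near',back(B,.05)),('grasp',B)])
E
```

```text
{'t': 19.5, 'q': [0.067, 0.165, 1.968, -0.723, 1.435, -2.485], 'tool_pos': [0.446, -0.045, 0.201], 'orientation': [1.415, -1.973, 0.584], 'force': [0.006, 0.387, 0.935], 'opening': 0.07, 'gripper_force': 0.0}
near 1 x [[-15.2, -3.9, 14.3], [0.004, -0.008, 0.007]] ->  [ 0.45  -0.045  0.18 ] err mm [ 0.  0. -0.]
grasp 2 x [[-0.0, 0.0, 25.0], [0.0, -0.0, -0.0]] ->  [ 0.439 -0.079  0.145] err mm [-0. -0.  0.]
```

{"method": "apply_moves", "body": {
  "series": [
    [[-15.2,-3.9,14.3],[0.004,-0.008,0.007]],
    [[0,0,12.5],[0,0,0]],
    [[0,0,12.5],[0,0,0]],
    [[0,0,12.5],[0,0,0]],
    [[0,0,12.5],[0,0,0]],
    [[0,0,0],[0,0,0]],
    [[0,0,0],[0,0,0]]
  ]
}}

```text
t: 20.08
tool_pos: [0.4387, -0.0797, 0.1462]
orientation: [1.415, -1.984, 0.586]
force: [0.6, 0.1, -0.1]
opening: 0.0695
gripper_force: 0.0
```

{"method": "apply_moves", "body": {
  "series": [
    [[0,0,0],[0,0,0]],
    [[0,0,0],[0,0,0]],
    [[0,0,0],[0,0,0]],
    [[0,0,0],[0,0,0]],
    [[0,0,0],[0,0,0]],
    [[0,0,0],[0,0,0]]
  ],
  "claw": 0
}}

```text
t: 20.58
tool_pos: [0.4397, -0.0787, 0.1469]
orientation: [1.417, -1.984, 0.589]
force: [0.2, 1.5, 2.9]
opening: 0.0432
gripper_force: 25.0
```

```bash
python3 - <<'E'
from h import *
s=st(); M=cur(); L,e=fitL(); Q=place(-.04,1,58,.005,.003)
V=cur(); V[:3,3]=M[:3,3]+[.03,.03,.2]
# tool-down-ish via: rotate halfway
r=R.from_matrix(M[:3,:3].T@Q[:3,:3]).as_rotvec(); print(r)
V=T(M[:3,:3]@R.from_rotvec(r*.45).as_matrix(),M[:3,3]+[.0,.0,.17])
for X in (up(M,.06),V,up(Q,.14),Q): print(ik(X,L,s['q']),X[:3,3].round(3))
plan([('lift',up(M,.06)),('via',V),('over',up(Q,.14)),('down',Q)])
E
```

```text
{'t': 20.583, 'q': [-0.004, 0.245, 2.001, -0.769, 1.302, -2.444], 'tool_pos': [0.44, -0.079, 0.147], 'orientation': [1.417, -1.984, 0.589], 'force': [0.245, 1.497, 2.914], 'opening': 0.043, 'gripper_force': 24.999}
[-1.14542356e-03 -1.00585541e+00  2.09459621e+00]
(array([-0.  ,  0.12,  2.  , -0.75,  1.39, -2.53]), np.float64(0.0)) [ 0.44  -0.079  0.207]
(array([-0.12, -0.28,  2.07, -0.44,  1.26, -1.93]), np.float64(0.0)) [ 0.44  -0.079  0.317]
(array([-0.36, -0.34,  2.17, -0.44,  0.6 , -0.95]), np.float64(0.0)) [ 0.491 -0.179  0.327]
(array([-0.36, -0.07,  2.24, -0.86,  0.32, -0.49]), np.float64(0.0)) [ 0.491 -0.179  0.187]
lift 2 x [[21.2, -0.0, -21.2], [-0.0, 0.0, 0.0]] ->  [ 0.44  -0.079  0.207] err mm [-0.1  0.  -0. ]
via 9 x [[6.3, -3.5, -10.3], [-0.0, -0.05, 0.105]] ->  [ 0.44  -0.079  0.317] err mm [0.4 0.1 0. ]
over 11 x [[-5.4, -8.3, 3.9], [-0.0, -0.05, 0.105]] ->  [ 0.491 -0.179  0.328] err mm [-0.  -0.1  0.4]
down 5 x [[19.9, 0.1, 19.9], [-0.001, -0.0, -0.001]] ->  [ 0.491 -0.179  0.187] err mm [ 0.   0.1 -0.3]
```

{"method": "apply_moves", "body": {
  "series": [
    [[21.2,0,-21.2],[0,0,0]],
    [[21.2,0,-21.2],[0,0,0]],
    [[6.3,-3.5,-10.3],[0,-0.05,0.105]],
    [[6.3,-3.5,-10.3],[0,-0.05,0.105]],
    [[6.3,-3.5,-10.3],[0,-0.05,0.105]],
    [[6.3,-3.5,-10.3],[0,-0.05,0.105]],
    [[6.3,-3.5,-10.3],[0,-0.05,0.105]],
    [[6.3,-3.5,-10.3],[0,-0.05,0.105]],
    [[6.3,-3.5,-10.3],[0,-0.05,0.105]],
    [[6.3,-3.5,-10.3],[0,-0.05,0.105]],
    [[6.3,-3.5,-10.3],[0,-0.05,0.105]],
    [[0,0,0],[0,0,0]]
  ]
}}

```text
t: 21.58
tool_pos: [0.4401, -0.0791, 0.3192]
orientation: [0.536, -3.01, 0.685]
force: [-0.1, -1.0, -0.1]
opening: 0.0428
gripper_force: 25.0
```

```bash
python3 - <<'E'
from h import *
s=st(); Q=place(-.04,1,58,.005,.003)
plan([('over',up(Q,.165)),('down',Q)])
E
```

```text
{'t': 21.583, 'q': [-0.116, -0.282, 2.071, -0.447, 1.257, -1.92], 'tool_pos': [0.44, -0.079, 0.319], 'orientation': [0.536, -3.01, 0.685], 'force': [-0.13, -1.03, -0.139], 'opening': 0.043, 'gripper_force': 24.998}
over 11 x [[-6.2, -9.0, 2.1], [-0.0, -0.05, 0.104]] ->  [ 0.491 -0.178  0.352] err mm [0.5 0.3 0.1]
down 5 x [[23.4, -0.0, 23.3], [-0.0, 0.001, 0.0]] ->  [ 0.491 -0.179  0.187] err mm [ 0.2  0.  -0. ]
```

{"method": "apply_moves", "body": {
  "series": [
    [[-6.2,-9,2.1],[0,-0.05,0.104]],
    [[-6.2,-9,2.1],[0,-0.05,0.104]],
    [[-6.2,-9,2.1],[0,-0.05,0.104]],
    [[-6.2,-9,2.1],[0,-0.05,0.104]],
    [[-6.2,-9,2.1],[0,-0.05,0.104]],
    [[-6.2,-9,2.1],[0,-0.05,0.104]],
    [[-6.2,-9,2.1],[0,-0.05,0.104]],
    [[-6.2,-9,2.1],[0,-0.05,0.104]],
    [[-6.2,-9,2.1],[0,-0.05,0.104]],
    [[-6.2,-9,2.1],[0,-0.05,0.104]],
    [[-6.2,-9,2.1],[0,-0.05,0.104]],
    [[0,0,0],[0,0,0]]
  ]
}}

```text
t: 22.58
tool_pos: [0.4915, -0.179, 0.3482]
orientation: [0.822, 2.24, -0.35]
force: [0.4, 0.2, -0.8]
opening: 0.043
gripper_force: 25.0
```

```bash
python3 - <<'E'
from h import *
s=st(); Q=place(-.04,1,58,.005,.003)
plan([('over',up(Q,.165)),('down',Q)])
p,d,c=shot('side'); cv2.imwrite('pics/s4.png',cv2.resize(p[140:320,220:420],None,fx=3,fy=3))
E
```

```text
{'t': 22.583, 'q': [-0.357, -0.361, 2.15, -0.423, 0.646, -0.978], 'tool_pos': [0.491, -0.179, 0.348], 'orientation': [0.822, 2.24, -0.35], 'force': [0.449, 0.21, -0.783], 'opening': 0.043, 'gripper_force': 25.001}
over 1 x [[-2.3, -0.3, -3.2], [-0.006, -0.002, 0.006]] ->  [ 0.491 -0.179  0.352] err mm [-0.  0.  0.]
down 5 x [[23.3, -0.0, 23.3], [0.0, 0.0, 0.0]] ->  [ 0.491 -0.179  0.187] err mm [-0.   0.   0.2]
```

View pics/s4.png

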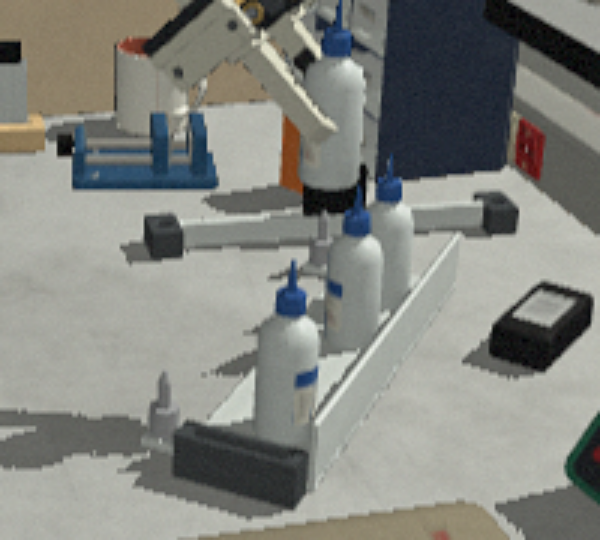

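{"method": "apply_moves", "body": {
  "series": [
    [[-2.3,-0.3,-3.2],[-0.006,-0.002,0.006]],
    [[20,0,20],[0,0,0]],
    [[20,0,20],[0,0,0]],
    [[20,0,20],[0,0,0]],
    [[20,0,20],[0,0,0]],
    [[20,0,20],[0,0,0]],
    [[9,0,9],[0,0,0]],
    [[4,0,4],[0,0,0]],
    [[2,0,2],[0,0,0]],
    [[1,0,1],[0,0,0]],
    [[0,0,0],[0,0,0]],
    [[0,0,0],[0,0,0]]
  ]
}}

```text
t: 23.63
tool_pos: [0.4918, -0.1778, 0.1901]
orientation: [0.82, 2.236, -0.34]
force: [-0.5, -0.4, -0.4]
opening: 0.0432
gripper_force: 25.0
```

{"method": "apply_moves", "body": {
  "series": [
    [[0.8,0,0.8],[0,0,0]],
    [[0,0,0],[0,0,0]],
    [[0,0,0],[0,0,0]]
  ]
}}

```text
t: 23.88
tool_pos: [0.4914, -0.1779, 0.1885]
orientation: [0.821, 2.236, -0.34]
force: [0.5, -0.4, -1.6]
opening: 0.043
gripper_force: 25.0
```

{"method": "apply_moves", "body": {
  "series": [
    [[0.8,0,0.8],[0,0,0]],
    [[0,0,0],[0,0,0]],
    [[0,0,0],[0,0,0]]
  ]
}}

```text
t: 24.13
tool_pos: [0.4912, -0.1778, 0.1868]
orientation: [0.822, 2.236, -0.34]
force: [0.8, -0.2, -1.7]
opening: 0.0428
gripper_force: 25.0
```

{"method": "apply_moves", "body": {
  "series": [
    [[0.8,0,0.8],[0,0,0]],
    [[0,0,0],[0,0,0]],
    [[0,0,0],[0,0,0]]
  ]
}}

```text
t: 24.38
tool_pos: [0.4911, -0.1778, 0.1856]
orientation: [0.822, 2.237, -0.34]
force: [0.4, -0.4, -0.5]
opening: 0.0431
gripper_force: 25.0
```

{"method": "apply_moves", "body": {
  "series": [
    [[0.6,0,0.6],[0,0,0]],
    [[0,0,0],[0,0,0]],
    [[0,0,0],[0,0,0]]
  ]
}}

```text
t: 24.63
tool_pos: [0.4912, -0.1778, 0.1848]
orientation: [0.822, 2.237, -0.34]
force: [0.2, 0.3, -1.0]
opening: 0.0429
gripper_force: 25.0
```

{"method": "apply_moves", "body": {
  "series": [
    [[0.6,0,0.6],[0,0,0]],
    [[0,0,0],[0,0,0]],
    [[0,0,0],[0,0,0]]
  ]
}}

```text
t: 24.88
tool_pos: [0.4912, -0.1778, 0.1839]
orientation: [0.822, 2.236, -0.34]
force: [0.1, 0.2, -0.8]
opening: 0.043
gripper_force: 25.0
```

{"method": "apply_moves", "body": {
  "series": [
    [[0.4,0,0.4],[0,0,0]],
    [[0,0,0],[0,0,0]],
    [[0,0,0],[0,0,0]]
  ]
}}

```text
t: 25.13
tool_pos: [0.4912, -0.1778, 0.1834]
orientation: [0.822, 2.236, -0.34]
force: [-0.6, -0.1, -2.4]
opening: 0.0429
gripper_force: 25.0
```

{"method": "apply_moves", "body": {
  "series": [
    [[0.6,0,0.6],[0,0,0]],
    [[0,0,0],[0,0,0]],
    [[0,0,0],[0,0,0]]
  ]
}}

```text
t: 25.38
tool_pos: [0.4912, -0.1778, 0.1825]
orientation: [0.822, 2.236, -0.34]
force: [-1.1, 0.0, -1.0]
opening: 0.0429
gripper_force: 25.0
```

{"method": "apply_moves", "body": {
  "series": [
    [[0.6,0,0.6],[0,0,0]],
    [[0,0,0],[0,0,0]],
    [[0,0,0],[0,0,0]]
  ]
}}

```text
t: 25.63
tool_pos: [0.4912, -0.1778, 0.1817]
orientation: [0.822, 2.236, -0.34]
force: [0.3, -0.3, -1.2]
opening: 0.0433
gripper_force: 25.0
```

{"method": "apply_moves", "body": {
  "series": [
    [[0.6,0,0.6],[0,0,0]],
    [[0,0,0],[0,0,0]],
    [[0,0,0],[0,0,0]]
  ]
}}

```text
t: 25.88
tool_pos: [0.4912, -0.1778, 0.1809]
orientation: [0.822, 2.236, -0.34]
force: [-0.1, -0.4, -1.5]
opening: 0.0432
gripper_force: 25.0
```

{"method": "apply_moves", "body": {
  "series": [
    [[0.6,0,0.6],[0,0,0]],
    [[0,0,0],[0,0,0]],
    [[0,0,0],[0,0,0]]
  ]
}}

```text
t: 26.13
tool_pos: [0.4916, -0.178, 0.1807]
orientation: [0.821, 2.235, -0.34]
force: [-2.4, 0.7, 2.8]
opening: 0.0433
gripper_force: 25.0
```

{"method": "apply_moves", "body": {
  "series": [
    [[0.6,0,0.6],[0,0,0]],
    [[0,0,0],[0,0,0]],
    [[0,0,0],[0,0,0]]
  ]
}}

```text
t: 26.38
tool_pos: [0.4919, -0.1782, 0.1805]
orientation: [0.821, 2.234, -0.34]
force: [-3.8, 0.3, 8.3]
opening: 0.0428
gripper_force: 25.0
```

{"method": "apply_moves", "body": {
  "series": [
    [[-0.5,0,-0.5],[0,0,0]],
    [[0,0,0],[0,0,0]],
    [[0,0,0],[0,0,0]],
    [[0,0,0],[0,0,0]],
    [[0,0,-10],[0,0,0]],
    [[0,0,-20],[0,0,0]],
    [[0,0,-30],[0,0,0]],
    [[0,0,-30],[0,0,0]],
    [[0,0,-30],[0,0,0]],
    [[-22,0,-22],[0,0,0]],
    [[-22,0,-22],[0,0,0]],
    [[0,0,0],[0,0,0]]
  ],
  "claw": 0.62
}}

```text
t: 27.38
tool_pos: [0.4282, -0.123, 0.3348]
orientation: [0.818, 2.225, -0.337]
force: [1.9, -0.1, 1.1]
opening: 0.0579
gripper_force: 0.0
```

```bash
python3 - <<'E'
from h import *
s=st()
p,d,c=shot('top'); W=cloud(d,c); cv2.imwrite('pics/t5.png',cv2.resize(p[90:270,110:430],None,fx=2.5,fy=2.5))
np.savez('top5.npz',p=p,d=d)
C,w,h,a,X,uv=rect((W[...,2]>.095)&(W[...,2]<.135),c,.116,(118,215,150,262)); print('bead',C,w,h,a,len(X),X.mean(0),uv.mean(0))
hsv=cv2.cvtColor(p,cv2.COLOR_BGR2HSV)
blue=(hsv[...,0]>100)&(hsv[...,0]<125)&(hsv[...,1]>120)
for roi in [(305,130,335,170),(320,150,356,190),(345,170,378,215),(376,195,402,222)]:
    try:
        X=rect(blue,c,.115,roi)[4]; r=X.mean(0)-RC[:2]; print(X.mean(0).round(3),'rack',(r@RX[:2]).round(3),(r@RY[:2]).round(3))
    except Exception as e: print(roi,e)
q,d2,c2=shot('side'); np.savez('side5.npz',p=q,d=d2)
E
```

```text
{'t': 27.383, 'q': [-0.266, -0.623, 2.354, -0.471, 0.719, -0.887], 'tool_pos': [0.428, -0.123, 0.335], 'orientation': [0.818, 2.225, -0.337], 'force': [1.885, -0.078, 1.055], 'opening': 0.058, 'gripper_force': 0.0}
bead [0.43212637 0.31147125] 60.08247756958008 16.86663246154785 -5.7267303466796875 147 [0.43228638 0.31143092] [129.9047619  235.70748299]
[ 0.688 -0.14 ] rack 0.002 0.117
[ 0.636 -0.203] rack 0.003 0.036
[ 0.585 -0.263] rack 0.003 -0.043
[ 0.541 -0.322] rack 0.008 -0.117
```

View pics/t5.png

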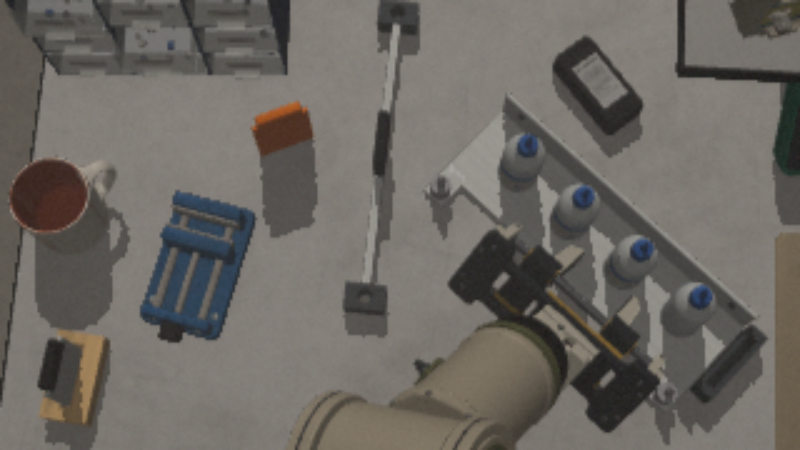

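```bash
python3 - <<'E'
from h import *
z=np.load('top5.npz'); p,d=z['p'],z['d']; c=robot.calibration('top')
zs=np.load('side5.npz'); ps,ds=zs['p'],zs['d']; cs=robot.calibration('side')
z0=np.load('top0.npz')['p']; s0=np.load('side0.npz')['p']
g=p.max(2); gs=ps.max(2)
for t in (60,64,70):
    C,w,h,a,X,uv=rect(g<t,c,.034,(384,210,420,258)); print('slot',t,C.round(4),round(w,1),round(h,1),round(a,1),X.mean(0).round(4))
# side bead
m=np.zeros(gs.shape,np.uint8); m[145:172,200:240]=(gs<60)[145:172,200:240]
uv=np.argwhere(m)[:,::-1]; print('bead px',uv.mean(0),uv.min(0),uv.max(0))
E=np.array(cs['extrinsics']); o=-E[:3,:3].T@E[:3,3]
for u in ((uv.min(0)+uv.max(0)+0)/2,uv.mean(0)):
    r=np.array([(u[0]-cs['cx'])/cs['fx'],(u[1]-cs['cy'])/cs['fy'],1])@E[:3,:3]; k=(.308-o[1])/r[1]; print(o+k*r)
def pr(P,c):
    E=np.array(c['extrinsics']); q=E[:3,:3]@P+E[:3,3]; return np.array([c['fx']*q[0]/q[2]+c['cx'],c['fy']*q[1]/q[2]+c['cy']])
def crop(im,c,u0,v0,u1,v1,f):
    o=cv2.resize(im[v0:v1,u0:u1],None,fx=f,fy=f,interpolation=cv2.INTER_CUBIC); o=np.clip(o*1.5,0,255).astype(np.uint8)
    def ln(pts,col):
        q=[(pr(RC+RX*x+RY*y+Z*zz,c)+.5-[u0,v0])*f for x,y,zz in pts]; cv2.polylines(o,[np.int32(np.round(q))],True,col,1)
    ln([(-.045,-.179,.034),(.045,-.179,.034),(.045,-.201,.034),(-.045,-.201,.034)],(0,255,0))
    ln([(-.034,-.1855,.034),(.034,-.1855,.034),(.034,-.1945,.034),(-.034,-.1945,.034)],(0,0,255))
    for s in (1,-1): ln([(-.07,s*.163,.030),(-.07,s*.163,.058)],(0,255,255))
    ln([(.044,-.177,.055),(.044,.177,.055)],(255,255,0))
    return o
A=crop(z0,c,362,195,422,262,6.5); B=crop(s0,cs,260,255,340,315,5)
D=crop(z0,c,272,120,352,190,3.5); F=crop(s0,cs,260,195,380,315,3)
H=np.zeros((600,800,3),np.uint8)
for im,(x,y) in ((A,(0,0)),(B,(400,0)),(D,(400,305)),):
    hh,ww=im.shape[:2]; hh=min(hh,600-y); ww=min(ww,800-x); H[y:y+hh,x:x+ww]=im[:hh,:ww]
cv2.imwrite('pics/cmp.png',H)
E
```

```text
slot 60 [ 0.4868 -0.3687] 96.0 23.2 -40.1 [ 0.4865 -0.3686]
slot 64 [ 0.4868 -0.3689] 96.1 23.7 -40.9 [ 0.4863 -0.3684]
slot 70 [ 0.4874 -0.3694] 98.0 25.1 -40.2 [ 0.4869 -0.369 ]
bead px [223.33986928 156.58823529] [209 150] [239 161]
[0.44934025 0.308      0.11077465]
[0.4471623  0.308      0.10732609]
```

View pics/cmp.png

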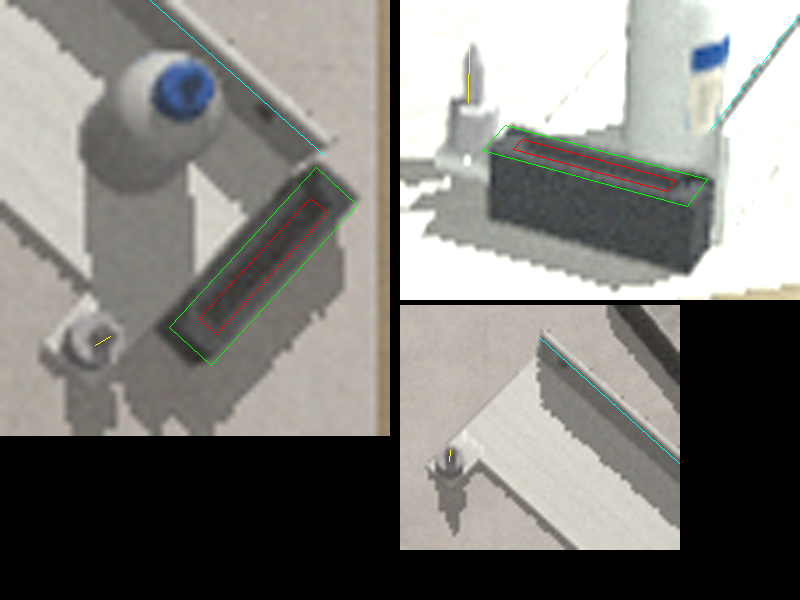

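```bash
sed -i 's/^Z=np.array.*$/&\ndef hd(a): a=np.radians(a); return np.array([np.cos(a),np.sin(a),0])/' h.py
sed -i 's/RC=np.array(\[.6104,-.2283,0\])/RC=np.array([.6126,-.2276,0])/' h.py
cat >> h.py <<'E'
def plate_pick(f=1): return grasp([.433,.314,.104],-Z,f*hd(84.1))
def plate_slot(f=1,h=0,dx=0,dy=0): return grasp(RC-RY*(.19-dy)+RX*dx+Z*(.1+h),-Z,f*RY)
E
python3 - <<'E'
from h import *
s=st(); L,e=fitL()
for f in (1,-1):
    for M in (plate_pick(f),up(plate_pick(f),.14),plate_slot(f,.14),plate_slot(f)): print(f,ik(M,L,s['q']))
A=plate_pick(); plan([('up',up(cur(),.05)),('over',up(A,.08)),('down',A)])
E
```

```text
{'t': 27.483, 'q': [-0.267, -0.617, 2.36, -0.473, 0.716, -0.883], 'tool_pos': [0.427, -0.123, 0.329], 'orientation': [0.821, 2.232, -0.339], 'force': [-0.049, -0.125, 0.0], 'opening': 0.058, 'gripper_force': 0.0}
1 (array([ 0.53,  0.06,  1.81,  0.  ,  1.27, -0.94]), np.float64(0.0))
1 (array([ 0.53, -0.05,  1.66,  0.  ,  1.53, -0.94]), np.float64(0.0))
1 (array([-0.73,  0.17,  1.44,  0.  ,  1.53, -1.6 ]), np.float64(0.0))
1 (array([-0.73,  0.27,  1.59, -0.  ,  1.28, -1.6 ]), np.float64(0.0))
-1 (array([0.53, 0.06, 1.81, 0.  , 1.27, 2.21]), np.float64(0.0))
-1 (array([ 0.53, -0.05,  1.66,  0.  ,  1.53,  2.21]), np.float64(0.0))
-1 (array([-0.73,  0.17,  1.44, -0.  ,  1.53,  1.54]), np.float64(0.0))
-1 (array([-0.73,  0.27,  1.59, -0.  ,  1.28,  1.54]), np.float64(0.0))
up 2 x [[-17.7, 0.1, -17.6], [0.0, 0.0, 0.0]] ->  [ 0.427 -0.123  0.379] err mm [ 0.   0.1 -0.1]
over 13 x [[13.2, 31.4, -4.9], [-0.018, 0.059, -0.044]] ->  [0.433 0.315 0.351] err mm [ 0.1  0.6 -0.3]
down 3 x [[-0.0, -0.2, 26.6], [-0.0, -0.001, 0.0]] ->  [0.433 0.314 0.271] err mm [-0.1 -0.1 -0.1]
```

{"method": "apply_moves", "body": {
  "series": [
    [[-17.7,0,-17.6],[0,0,0]],
    [[-17.7,0,-17.6],[0,0,0]],
    [[13.2,31.4,-4.9],[-0.018,0.059,-0.044]],
    [[13.2,31.4,-4.9],[-0.018,0.059,-0.044]],
    [[13.2,31.4,-4.9],[-0.018,0.059,-0.044]],
    [[13.2,31.4,-4.9],[-0.018,0.059,-0.044]],
    [[13.2,31.4,-4.9],[-0.018,0.059,-0.044]],
    [[13.2,31.4,-4.9],[-0.018,0.059,-0.044]],
    [[13.2,31.4,-4.9],[-0.018,0.059,-0.044]]
  ],
  "claw": 0.5
}}

```text
t: 28.23
tool_pos: [0.4634, 0.1128, 0.342]
orientation: [0.51, 2.755, -0.181]
force: [-0.0, 0.1, -0.4]
opening: 0.0467
gripper_force: 0.0
```

{"method": "apply_moves", "body": {
  "series": [
    [[13.2,31.4,-4.9],[-0.018,0.059,-0.044]],
    [[13.2,31.4,-4.9],[-0.018,0.059,-0.044]],
    [[13.2,31.4,-4.9],[-0.018,0.059,-0.044]],
    [[13.2,31.4,-4.9],[-0.018,0.059,-0.044]],
    [[13.2,31.4,-4.9],[-0.018,0.059,-0.044]],
    [[13.2,31.4,-4.9],[-0.018,0.059,-0.044]],
    [[0,0,0],[0,0,0]],
    [[0,0,0],[0,0,0]],
    [[0,0,0],[0,0,0]]
  ]
}}

```text
t: 28.98
tool_pos: [0.4324, 0.314, 0.3469]
orientation: [-0.16, -3.129, 0.005]
force: [0.1, 0.7, -0.1]
opening: 0.0467
gripper_force: 0.0
```

```bash
python3 - <<'E'
from h import *
s=st()
A=plate_pick(); plan([('over',up(A,.06)),('down',A)])
E
```

```text
{'t': 28.983, 'q': [0.531, -0.008, 1.739, 0.002, 1.419, -0.938], 'tool_pos': [0.432, 0.314, 0.347], 'orientation': [-0.16, -3.129, 0.005], 'force': [0.139, 0.726, -0.102], 'opening': 0.047, 'gripper_force': 0.0}
over 1 x [[-0.7, 0.1, 15.9], [-0.003, -0.008, 0.001]] ->  [0.433 0.314 0.331] err mm [-0.  0. -0.]
down 2 x [[-0.0, 0.0, 30.0], [-0.0, 0.0, -0.0]] ->  [0.433 0.314 0.271] err mm [-0. -0. -0.]
```

Close with modest force so the arm centres on the plate gently.

{"method": "apply_moves", "body": {
  "series": [
    [[-0.7,0.1,15.9],[-0.003,-0.008,0.001]],
    [[0,0,20],[0,0,0]],
    [[0,0,20],[0,0,0]],
    [[0,0,20],[0,0,0]],
    [[0,0,0],[0,0,0]],
    [[0,0,0],[0,0,0]]
  ]
}}

```text
t: 29.48
tool_pos: [0.4329, 0.3132, 0.2715]
orientation: [-0.164, -3.136, 0.0]
force: [0.6, -0.3, 0.0]
opening: 0.0465
gripper_force: 0.0
```

{"method": "apply_moves", "body": {
  "series": [
    [[0,0,0],[0,0,0]],
    [[0,0,0],[0,0,0]],
    [[0,0,0],[0,0,0]],
    [[0,0,0],[0,0,0]],
    [[0,0,0],[0,0,0]],
    [[0,0,0],[0,0,0]],
    [[0,0,0],[0,0,0]]
  ],
  "claw": 0,
  "newtons": 30
}}

```text
t: 30.07
tool_pos: [0.4335, 0.3148, 0.2736]
orientation: [0.161, 3.135, 0.005]
force: [-0.8, 0.5, 2.6]
opening: 0.0118
gripper_force: 30.0
```

```bash
python3 - <<'E'
from h import *
s=st(); M=cur()
plan([('lift',up(M,.1)),('over',plate_slot(1,.07)),('over2',plate_slot(1,.045))])
E
```

```text
{'t': 30.067, 'q': [0.532, 0.059, 1.81, 0.001, 1.269, -0.936], 'tool_pos': [0.433, 0.315, 0.274], 'orientation': [0.161, 3.135, 0.005], 'force': [-0.788, 0.498, 2.618], 'opening': 0.012, 'gripper_force': 29.999}
lift 3 x [[-0.1, 0.1, -33.3], [0.0, 0.0, -0.0]] ->  [0.434 0.315 0.374] err mm [ 0.1 -0.  -0.1]
over 21 x [[-15.2, -29.7, 1.7], [0.0, 0.0, 0.029]] ->  [ 0.489 -0.373  0.336] err mm [-0.2 -0.7 -0.9]
over2 1 x [[0.3, 0.5, 24.1], [0.004, 0.0, -0.005]] ->  [ 0.489 -0.372  0.312] err mm [-0.  -0.1 -0. ]
```

```bash
python3 - <<'E'
from h import *
plan([('lift',up(cur(),.1)),('wp',plate_slot(1,.1,-.09)),('over',plate_slot(1,.055))])
E
```

```text
lift 3 x [[-0.1, 0.1, -33.3], [0.0, 0.0, -0.0]] ->  [0.434 0.315 0.374] err mm [ 0.1 -0.  -0.1]
wp 19 x [[-12.2, -31.3, 0.2], [0.0, 0.0, 0.032]] ->  [ 0.422 -0.314  0.368] err mm [0.8 0.  0.9]
over 3 x [[-29.8, -0.1, 15.3], [0.001, 0.0, -0.001]] ->  [ 0.489 -0.372  0.322] err mm [0.1 0.1 0.1]
```

{"method": "apply_moves", "body": {
  "series": [
    [[0,0,-25],[0,0,0]],
    [[0,0,-25],[0,0,0]],
    [[0,0,-25],[0,0,0]],
    [[0,0,-25],[0,0,0]],
    [[-12.2,-31.3,0.2],[0,0,0.032]],
    [[-12.2,-31.3,0.2],[0,0,0.032]],
    [[-12.2,-31.3,0.2],[0,0,0.032]],
    [[-12.2,-31.3,0.2],[0,0,0.032]],
    [[-12.2,-31.3,0.2],[0,0,0.032]],
    [[-12.2,-31.3,0.2],[0,0,0.032]],
    [[-12.2,-31.3,0.2],[0,0,0.032]],
    [[-12.2,-31.3,0.2],[0,0,0.032]]
  ]
}}

```text
t: 31.07
tool_pos: [0.4748, 0.0482, 0.3708]
orientation: [0.562, 3.09, 0.004]
force: [1.1, -0.1, -0.3]
opening: 0.0114
gripper_force: 30.0
```

{"method": "apply_moves", "body": {
  "series": [
    [[-12.2,-31.3,0.2],[0,0,0.032]],
    [[-12.2,-31.3,0.2],[0,0,0.032]],
    [[-12.2,-31.3,0.2],[0,0,0.032]],
    [[-12.2,-31.3,0.2],[0,0,0.032]],
    [[-12.2,-31.3,0.2],[0,0,0.032]],
    [[-12.2,-31.3,0.2],[0,0,0.032]],
    [[-12.2,-31.3,0.2],[0,0,0.032]],
    [[-12.2,-31.3,0.2],[0,0,0.032]],
    [[-12.2,-31.3,0.2],[0,0,0.032]],
    [[-12.2,-31.3,0.2],[0,0,0.032]],
    [[-12.2,-31.3,0.2],[0,0,0.032]],
    [[0,0,0],[0,0,0]]
  ]
}}

```text
t: 32.07
tool_pos: [0.4192, -0.3184, 0.3675]
orientation: [1.102, 2.942, 0.001]
force: [0.3, -0.2, -1.3]
opening: 0.0119
gripper_force: 30.0
```

```bash
python3 - <<'E'
from h import *
st(); plan([('over',plate_slot(1,.045))])
E
```

```text
{'t': 32.067, 'q': [-0.747, -0.049, 1.741, 0.001, 1.45, -1.602], 'tool_pos': [0.419, -0.318, 0.368], 'orientation': [1.102, 2.942, 0.001], 'force': [0.32, -0.159, -1.303], 'opening': 0.012, 'gripper_force': 29.999}
over 4 x [[-22.0, 1.3, 13.9], [0.0, 0.0, -0.002]] ->  [ 0.489 -0.372  0.312] err mm [-0.1  0.  -0.1]
```

{"method": "apply_moves", "body": {
  "series": [
    [[-22,1.3,13.9],[0,0,-0.002]],
    [[-22,1.3,13.9],[0,0,-0.002]],
    [[-22,1.3,13.9],[0,0,-0.002]],
    [[-22,1.3,13.9],[0,0,-0.002]],
    [[0,0,0],[0,0,0]],
    [[0,0,0],[0,0,0]],
    [[0,0,0],[0,0,0]]
  ]
}}

```text
t: 32.65
tool_pos: [0.4914, -0.3666, 0.3122]
orientation: [1.081, 2.95, 0.005]
force: [0.1, -0.8, -1.2]
opening: 0.012
gripper_force: 30.0
```

```bash
python3 - <<'E'
from h import *
st(); plan([('over',plate_slot(1,.045))])
p,d,c=shot('side'); q,_,_=shot('top')
A=cv2.resize(p[210:312,250:350],None,fx=4.5,fy=4.5,interpolation=cv2.INTER_CUBIC); B=cv2.resize(q[195:265,355:430],None,fx=4.5,fy=4.5,interpolation=cv2.INTER_CUBIC)
H=np.zeros((460,800,3),np.uint8); H[:A.shape[0],:450]=A; H[:B.shape[0],455:455+B.shape[1]]=B
cv2.imwrite('pics/slot.png',np.clip(H*1.5,0,255).astype(np.uint8))
E
```

```text
{'t': 32.65, 'q': [-0.726, 0.225, 1.554, 0.003, 1.364, -1.595], 'tool_pos': [0.491, -0.367, 0.312], 'orientation': [1.081, 2.95, 0.005], 'force': [0.137, -0.779, -1.23], 'opening': 0.012, 'gripper_force': 30.0}
over 1 x [[-1.9, -5.6, 0.1], [0.003, -0.001, 0.004]] ->  [ 0.489 -0.372  0.312] err mm [ 0. -0.  0.]
```

View pics/slot.png

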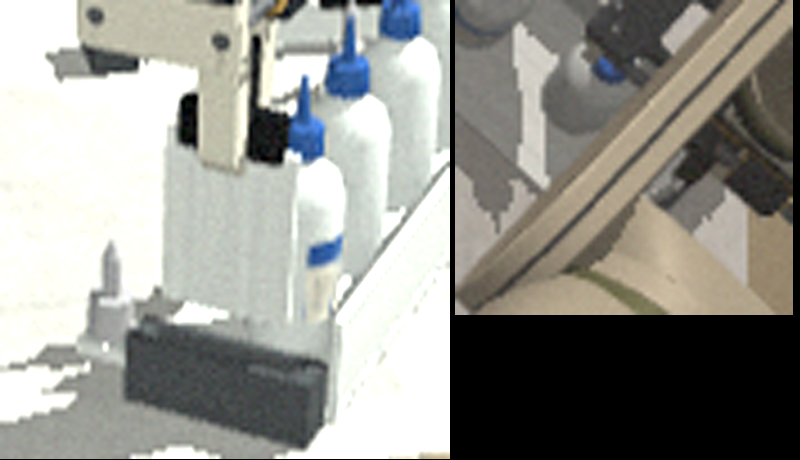

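{"method": "apply_moves", "body": {
  "series": [
    [[-1.9,-5.6,0.1],[0.003,-0.001,0.004]],
    [[0,0,0],[0,0,0]],
    [[0,0,0],[0,0,0]],
    [[0,0,0],[0,0,0]]
  ]
}}

```text
t: 33.08
tool_pos: [0.4891, -0.3727, 0.3127]
orientation: [1.087, 2.946, -0.001]
force: [0.3, -0.0, -0.5]
opening: 0.0117
gripper_force: 30.0
```

```bash
python3 - <<'E'
from h import *
st(); plan([('over',plate_slot(1,.045))])
M=cur(); p,d,cs=shot('side'); np.savez('side6.npz',p=p,d=d)
def pr(P,c=cs):
    E=np.array(c['extrinsics']); q=E[:3,:3]@P+E[:3,3]; return np.array([c['fx']*q[0]/q[2]+c['cx'],c['fy']*q[1]/q[2]+c['cy']])-[250,210]
o=np.clip(cv2.resize(p[210:312,250:350],None,fx=5.5,fy=5.5,interpolation=cv2.INTER_CUBIC)*1.5,0,255).astype(np.uint8)
def ln(pts,col,cl=True): cv2.polylines(o,[np.int32(np.round([(pr(q)+.5)*5.5 for q in pts]))],cl,col,1)
O=M@[0,0,.2616,1]; O=O[:3]; px,py=M[:3,0],M[:3,1]
ln([O+px*x+py*s+Z*z for x,z in((-.031,0),(.031,0),(.031,.086),(-.031,.086)) for s in(-.0025,)],(0,0,255))
f=lambda x,y,z:RC+RX*x+RY*y+Z*z
ln([f(-.045,-.201,0),f(.045,-.201,0),f(.045,-.201,.034),f(-.045,-.201,.034)],(0,160,0))
ln([f(-.045,-.179,.034),f(.045,-.179,.034),f(.045,-.201,.034),f(-.045,-.201,.034)],(0,160,0))
ln([f(-.07,-.163,.03),f(-.07,-.163,.058)],(255,0,255),False)
cv2.imwrite('pics/slot2.png',o)
E
```

```text
{'t': 33.083, 'q': [-0.735, 0.228, 1.549, 0.0, 1.363, -1.598], 'tool_pos': [0.489, -0.373, 0.313], 'orientation': [1.087, 2.946, -0.001], 'force': [0.344, -0.044, -0.467], 'opening': 0.012, 'gripper_force': 30.0}
over 1 x [[0.4, 0.5, 0.7], [0.0, 0.002, -0.0]] ->  [ 0.489 -0.372  0.312] err mm [-0.  0.  0.]
```

View pics/slot2.png

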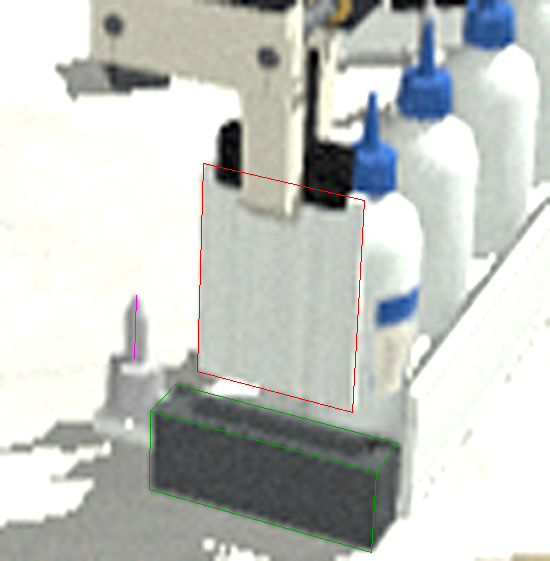

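{"method": "apply_moves", "body": {
  "series": [
    [[0.4,0.5,5],[0,0,0]],
    [[0,0,5],[0,0,0]],
    [[0,0,4],[0,0,0]],
    [[0,0,2],[0,0,0]],
    [[0,0,2],[0,0,0]],
    [[0,0,0],[0,0,0]],
    [[0,0,0],[0,0,0]]
  ]
}}

```text
t: 33.72
tool_pos: [0.4894, -0.3719, 0.2939]
orientation: [1.087, 2.947, -0.0]
force: [0.8, -0.4, -0.9]
opening: 0.0118
gripper_force: 30.0
```

{"method": "apply_moves", "body": {
  "series": [
    [[0,0,1],[0,0,0]],
    [[0,0,1],[0,0,0]],
    [[0,0,1],[0,0,0]],
    [[0,0,0],[0,0,0]],
    [[0,0,0],[0,0,0]]
  ]
}}

```text
t: 34.13
tool_pos: [0.4894, -0.372, 0.2911]
orientation: [1.087, 2.947, -0.0]
force: [-0.7, 0.3, -0.8]
opening: 0.0117
gripper_force: 30.0
```

```bash
python3 - <<'E'
from h import *
st(); plan([('home',plate_slot(1,.0026))])
E
```

```text
{'t': 34.133, 'q': [-0.733, 0.247, 1.568, 0.0, 1.326, -1.598], 'tool_pos': [0.489, -0.372, 0.291], 'orientation': [1.087, 2.947, -0.0], 'force': [-0.734, 0.278, -0.794], 'opening': 0.012, 'gripper_force': 30.0}
home 1 x [[0.1, -0.2, 21.5], [0.0, 0.001, 0.0]] ->  [ 0.489 -0.372  0.27 ] err mm [-0.  0. -0.]
```

{"method": "apply_moves", "body": {
  "series": [
    [[0,0,1.5],[0,0,0]],
    [[0,0,1.5],[0,0,0]],
    [[0,0,1.5],[0,0,0]],
    [[0,0,1.5],[0,0,0]],
    [[0,0,0],[0,0,0]]
  ]
}}

```text
t: 34.55
tool_pos: [0.4893, -0.3719, 0.2845]
orientation: [1.087, 2.947, 0.0]
force: [-0.6, 0.7, -1.8]
opening: 0.0116
gripper_force: 30.0
```

{"method": "apply_moves", "body": {
  "series": [
    [[0,0,1.5],[0,0,0]],
    [[0,0,1.5],[0,0,0]],
    [[0,0,1.5],[0,0,0]],
    [[0,0,1.5],[0,0,0]],
    [[0,0,0],[0,0,0]]
  ]
}}

```text
t: 34.97
tool_pos: [0.4893, -0.3719, 0.2786]
orientation: [1.087, 2.947, 0.0]
force: [1.5, 0.8, -1.7]
opening: 0.0117
gripper_force: 30.0
```

{"method": "apply_moves", "body": {
  "series": [
    [[0,0,1.5],[0,0,0]],
    [[0,0,1.5],[0,0,0]],
    [[0,0,1],[0,0,0]],
    [[0,0,1],[0,0,0]],
    [[0,0,0],[0,0,0]]
  ]
}}

```text
t: 35.38
tool_pos: [0.4893, -0.3719, 0.2738]
orientation: [1.087, 2.947, -0.0]
force: [-0.2, 0.6, -1.4]
opening: 0.012
gripper_force: 30.0
```

{"method": "apply_moves", "body": {
  "series": [
    [[0,0,1],[0,0,0]],
    [[0,0,1],[0,0,0]],
    [[0,0,1],[0,0,0]],
    [[0,0,0],[0,0,0]]
  ]
}}

```text
t: 35.72
tool_pos: [0.4893, -0.3719, 0.2708]
orientation: [1.087, 2.947, -0.0]
force: [0.4, -0.2, -1.7]
opening: 0.012
gripper_force: 30.0
```

{"method": "apply_moves", "body": {
  "series": [
    [[0,0,0.7],[0,0,0]],
    [[0,0,0.7],[0,0,0]],
    [[0,0,0],[0,0,0]]
  ]
}}

```text
t: 35.97
tool_pos: [0.4894, -0.372, 0.2698]
orientation: [1.087, 2.946, -0.0]
force: [-0.7, -0.1, -1.5]
opening: 0.0114
gripper_force: 30.0
```

{"method": "apply_moves", "body": {
  "series": [
    [[0,0,0.7],[0,0,0]],
    [[0,0,0.7],[0,0,0]],
    [[0,0,0],[0,0,0]]
  ]
}}

```text
t: 36.22
tool_pos: [0.4896, -0.3721, 0.2697]
orientation: [1.086, 2.946, -0.001]
force: [-2.9, 2.6, 8.8]
opening: 0.0118
gripper_force: 30.0
```

{"method": "apply_moves", "body": {
  "series": [
    [[0,0,0],[0,0,0]],
    [[0,0,0],[0,0,0]],
    [[0,0,0],[0,0,0]],
    [[0,0,-4],[0,0,0]],
    [[0,0,-8],[0,0,0]],
    [[0,0,-15],[0,0,0]],
    [[0,0,-25],[0,0,0]],
    [[0,0,-25],[0,0,0]],
    [[0,0,-25],[0,0,0]],
    [[0,0,-25],[0,0,0]],
    [[0,0,0],[0,0,0]]
  ],
  "claw": 0.28
}}

```text
t: 37.13
tool_pos: [0.4902, -0.3727, 0.4031]
orientation: [1.084, 2.938, -0.006]
force: [0.2, 0.4, 1.9]
opening: 0.0258
gripper_force: 0.0
```

```bash
python3 - <<'E'
from h import *
st()
p,d,c=shot('top'); W=cloud(d,c); q,dq,cq=shot('side'); np.savez('t7.npz',p=p,d=d,q=q,dq=dq)
g=p.max(2)
for n,zz,roi,m in [('tab',.072,(225,110,300,190),(W[...,2]>.05)&(W[...,2]<.085)),('knA',.026,(240,80,310,115),g<75),('knB',.026,(230,190,300,225),g<75)]:
    try:
        C,w,h,a,X,uv=rect(m,c,zz,roi); print(n,C.round(4),round(w,1),round(h,1),round(a,2),X.mean(0).round(4),uv.mean(0).round(1),len(X))
    except Exception as e: print(n,e)
A=cv2.resize(p[75:270,210:430],None,fx=2,fy=2,interpolation=cv2.INTER_CUBIC); B=cv2.resize(q[190:320,240:400],None,fx=2.2,fy=2.2,interpolation=cv2.INTER_CUBIC)
H=np.zeros((400,800,3),np.uint8); H[:390,:440]=A; H[:286,445:797]=B; cv2.imwrite('pics/r.png',np.clip(H*1.4,0,255).astype(np.uint8))
E
```

```text
{'t': 37.133, 'q': [-0.733, 0.168, 1.45, 0.0, 1.513, -1.597], 'tool_pos': [0.49, -0.373, 0.403], 'orientation': [1.084, 2.938, -0.006], 'force': [0.162, 0.437, 1.857], 'opening': 0.026, 'gripper_force': 0.0}
tab [0.6976 0.0059] 64.3 13.1 -2.32 [0.6974 0.0061] [262.  145.5] 115
knA [ 0.8576 -0.0024] 44.7 38.9 -86.5 [ 0.8578 -0.0021] [268.9  96.4] 190
knB [0.5355 0.013 ] 45.1 33.8 87.03 [0.5347 0.0128] [255.9 209.3] 193
```

View pics/r.png

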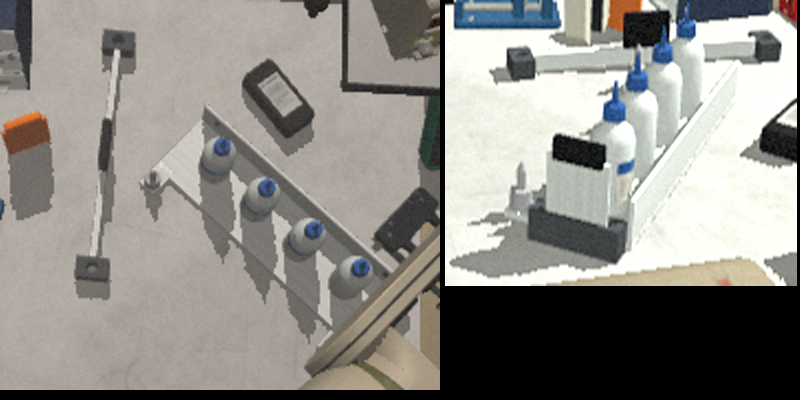

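```bash
cat >> h.py <<'E'
def rail_pick(c=(.699,.0055),ang=-2.5,gz=.058): return grasp([c[0],c[1],gz],-Z,hd(ang-90))
def rail_hung(h=0,dx=0,dy=0,gz=.058): return grasp(RC+RX*(dx-.07)+RY*dy+Z*(.03+gz+h),-Z,RX)
E
python3 - <<'E'
from h import *
s=st(); L,e=fitL(); A=rail_pick()
W1=rail_hung(.1,-.07)
for M in (A,up(A,.1),W1,rail_hung(.05),rail_hung()): print(ik(M,L,s['q']),M[:3,3].round(3))
V=up(A,.1); V[0,3]-=.15
plan([('back',T(cur()[:3,:3],[.42,-.25,.42])),('over',up(A,.1)),('down',A)])
E
```

```text
{'t': 37.233, 'q': [-0.733, 0.171, 1.456, 0.0, 1.509, -1.597], 'tool_pos': [0.49, -0.372, 0.398], 'orientation': [1.086, 2.943, -0.003], 'force': [0.039, 0.092, -0.905], 'opening': 0.026, 'gripper_force': 0.0}
(array([-0.07,  0.53,  1.34,  0.  ,  1.27,  1.55]), np.float64(0.0)) [0.699 0.006 0.225]
(array([-0.07,  0.44,  1.27,  0.  ,  1.44,  1.55]), np.float64(0.0)) [0.699 0.006 0.325]
(array([-0.36, -0.05,  1.76,  0.  ,  1.43,  0.35]), np.float64(0.0)) [ 0.506 -0.137  0.355]
(array([-0.4 ,  0.17,  1.63, -0.  ,  1.34,  0.3 ]), np.float64(0.0)) [ 0.559 -0.182  0.305]
(array([-0.4 ,  0.22,  1.67, -0.  ,  1.25,  0.3 ]), np.float64(0.0)) [ 0.559 -0.182  0.255]
back 5 x [[26.4, 9.5, -4.6], [-0.0, 0.0, 0.0]] ->  [ 0.42 -0.25  0.42] err mm [-0.  -0.3  0.1]
over 23 x [[18.9, 10.4, 4.1], [0.0, 0.0, 0.108]] ->  [0.699 0.006 0.326] err mm [-0.3  0.   1. ]
down 3 x [[0.0, -0.1, 33.7], [0.001, -0.001, -0.002]] ->  [0.699 0.006 0.225] err mm [-0.   0.1 -0.1]
```

{"method": "apply_moves", "body": {
  "series": [
    [[26.4,9.5,-4.6],[0,0,0]],
    [[26.4,9.5,-4.6],[0,0,0]],
    [[26.4,9.5,-4.6],[0,0,0]],
    [[26.4,9.5,-4.6],[0,0,0]],
    [[26.4,9.5,-4.6],[0,0,0]],
    [[0,0,0],[0,0,0.11]],
    [[0,0,0],[0,0,0.11]],
    [[0,0,0],[0,0,0.11]],
    [[0,0,0],[0,0,0.11]],
    [[0,0,0],[0,0,0.11]],
    [[0,0,0],[0,0,0.11]],
    [[0,0,0],[0,0,0.11]]
  ],
  "claw": 0.45
}}

```text
t: 38.23
tool_pos: [0.4194, -0.2498, 0.4167]
orientation: [-2.12, -2.317, 0.0]
force: [0.4, -0.1, 0.4]
opening: 0.0419
gripper_force: 0.0
```

{"method": "apply_moves", "body": {
  "series": [
    [[0,0,0],[0,0,0.11]],
    [[0,0,0],[0,0,0.11]],
    [[0,0,0],[0,0,0.11]],
    [[0,0,0],[0,0,0.11]],
    [[0,0,0],[0,0,0.11]],
    [[0,0,0],[0,0,0.11]],
    [[0,0,0],[0,0,0.11]],
    [[0,0,0],[0,0,0.11]],
    [[0,0,0],[0,0,0.11]],
    [[0,0,0],[0,0,0.11]],
    [[0,0,0],[0,0,0]]
  ]
}}

```text
t: 39.15
tool_pos: [0.4194, -0.2499, 0.4168]
orientation: [-3.018, -0.867, 0.001]
force: [0.7, 0.8, 0.5]
opening: 0.0418
gripper_force: 0.0
```

```bash
python3 - <<'E'
from h import *
s=st(); A=rail_pick()
plan([('over',up(A,.08)),('down',A)])
E
```

```text
{'t': 39.15, 'q': [-0.642, -0.18, 1.772, 0.0, 1.551, 0.369], 'tool_pos': [0.419, -0.25, 0.417], 'orientation': [-3.018, -0.867, 0.001], 'force': [0.725, 0.837, 0.466], 'opening': 0.042, 'gripper_force': 0.0}
over 12 x [[28.8, -14.1, 9.3], [-0.0, 0.0, 0.05]] ->  [0.699 0.006 0.305] err mm [0.3 0.3 0.1]
down 3 x [[-0.1, 0.1, 26.7], [-0.0, 0.0, 0.001]] ->  [0.699 0.006 0.225] err mm [-0.1  0.1  0. ]
```

{"method": "apply_moves", "body": {
  "series": [
    [[28.8,-14.1,9.3],[0,0,0.05]],
    [[28.8,-14.1,9.3],[0,0,0.05]],
    [[28.8,-14.1,9.3],[0,0,0.05]],
    [[28.8,-14.1,9.3],[0,0,0.05]],
    [[28.8,-14.1,9.3],[0,0,0.05]],
    [[28.8,-14.1,9.3],[0,0,0.05]],
    [[28.8,-14.1,9.3],[0,0,0.05]],
    [[28.8,-14.1,9.3],[0,0,0.05]],
    [[28.8,-14.1,9.3],[0,0,0.05]],
    [[28.8,-14.1,9.3],[0,0,0.05]],
    [[28.8,-14.1,9.3],[0,0,0.05]],
    [[28.8,-14.1,9.3],[0,0,0.05]]
  ]
}}

```text
t: 40.15
tool_pos: [0.6991, 0.0083, 0.3048]
orientation: [3.141, -0.051, -0.002]
force: [0.8, -1.2, 1.1]
opening: 0.0418
gripper_force: 0.0
```

{"method": "apply_moves", "body": {
  "series": [
    [[0,0,0],[0,0,0]],
    [[0,0,0],[0,0,0]],
    [[0,0,0],[0,0,0]]
  ]
}}

```text
t: 40.4
tool_pos: [0.698, 0.0068, 0.3056]
orientation: [3.14, -0.05, -0.002]
force: [-0.8, -0.6, -1.0]
opening: 0.042
gripper_force: 0.0
```

```bash
python3 - <<'E'
from h import *
s=st(); A=rail_pick()
plan([('over',up(A,.06)),('down',A)])
p,d,c=shot('top'); W=cloud(d,c); g=p.max(2)
for n,zz,roi,m in [('knA',.026,(240,80,310,112),g<75),('knB',.026,(230,195,300,225),g<75)]:
    C,w,h,a,X,uv=rect(m,c,zz,roi); print(n,C.round(4),round(w,1),round(h,1),round(a,2),uv.mean(0).round(1),len(X))
E
```

```text
{'t': 40.4, 'q': [-0.063, 0.452, 1.287, -0.001, 1.404, 1.539], 'tool_pos': [0.698, 0.007, 0.306], 'orientation': [3.14, -0.05, -0.002], 'force': [-0.787, -0.645, -0.976], 'opening': 0.042, 'gripper_force': 0.0}
over 1 x [[1.1, 1.3, 20.6], [0.001, 0.001, 0.012]] ->  [0.699 0.005 0.285] err mm [ 0. -0. -0.]
down 2 x [[-0.0, -0.0, 30.0], [-0.0, 0.0, -0.0]] ->  [0.699 0.005 0.225] err mm [ 0. -0. -0.]
knA [0.8595 0.0202] 118.1 93.0 -86.49 [260.5  95. ] 1264
knB [ 0.5372 -0.0335] 78.7 4.5 1.47 [273.2 208.2] 41
```

{"method": "apply_moves", "body": {
  "series": [
    [[1.1,1.3,20.6],[0.001,0.001,0.012]],
    [[0,0,20],[0,0,0]],
    [[0,0,20],[0,0,0]],
    [[0,0,12],[0,0,0]],
    [[0,0,8],[0,0,0]],
    [[0,0,0],[0,0,0]],
    [[0,0,0],[0,0,0]]
  ]
}}

```text
t: 41.03
tool_pos: [0.6996, 0.0053, 0.2271]
orientation: [-3.14, 0.074, -0.004]
force: [0.3, -0.0, 0.4]
opening: 0.0419
gripper_force: 0.0
```

{"method": "apply_moves", "body": {
  "series": [
    [[0,0,0],[0,0,0]],
    [[0,0,0],[0,0,0]],
    [[0,0,0],[0,0,0]],
    [[0,0,0],[0,0,0]],
    [[0,0,0],[0,0,0]],
    [[0,0,0],[0,0,0]],
    [[0,0,0],[0,0,0]]
  ],
  "claw": 0,
  "newtons": 45
}}

```text
t: 41.62
tool_pos: [0.6999, 0.0058, 0.2266]
orientation: [-3.14, 0.074, -0.004]
force: [0.1, 1.0, 2.1]
opening: 0.0116
gripper_force: 45.0
```

```bash
python3 - <<'E'
from h import *
s=st(); M=cur(); print(np.degrees(np.arctan2(M[1,1],M[0,1])))
plan([('lift',up(M,.13)),('wp',rail_hung(.1,-.07)),('over',rail_hung(.05))])
E
```

```text
{'t': 41.617, 'q': [-0.065, 0.527, 1.338, 0.001, 1.274, 1.552], 'tool_pos': [0.7, 0.006, 0.227], 'orientation': [-3.14, 0.074, -0.004], 'force': [0.081, 1.047, 2.089], 'opening': 0.012, 'gripper_force': 45.0}
-92.69389671864381
lift 4 x [[0.1, -0.0, -32.5], [0.0, -0.0, 0.0]] ->  [0.7   0.006 0.357] err mm [ 0.  -0.1  0. ]
wp 9 x [[-26.6, 7.5, 0.1], [0.0, -0.0, -0.101]] ->  [ 0.506 -0.136  0.355] err mm [-0.2  0.4  0.1]
over 3 x [[-0.1, 23.5, 16.7], [0.001, -0.001, -0.001]] ->  [ 0.559 -0.182  0.305] err mm [ 0.  -0.2  0. ]
```

{"method": "apply_moves", "body": {
  "series": [
    [[0,0,-15],[0,0,0]],
    [[0,0,-25],[0,0,0]],
    [[0,0,-30],[0,0,0]],
    [[0,0,-30],[0,0,0]],
    [[0,0,-30],[0,0,0]],
    [[0,0,0],[0,0,0]]
  ]
}}

```text
t: 42.12
tool_pos: [0.7009, 0.0053, 0.3658]
orientation: [3.14, -0.074, 0.022]
force: [1.0, 0.4, -0.3]
opening: 0.0118
gripper_force: 45.0
```

{"method": "apply_moves", "body": {
  "series": [
    [[-26.6,7.5,0.1],[0,0,-0.101]],
    [[-26.6,7.5,0.1],[0,0,-0.101]],
    [[-26.6,7.5,0.1],[0,0,-0.101]],
    [[-26.6,7.5,0.1],[0,0,-0.101]],
    [[-26.6,7.5,0.1],[0,0,-0.101]],
    [[-26.6,7.5,0.1],[0,0,-0.101]],
    [[-26.6,7.5,0.1],[0,0,-0.101]],
    [[-26.6,7.5,0.1],[0,0,-0.101]],
    [[-26.6,7.5,0.1],[0,0,-0.101]],
    [[0,0,0],[0,0,0]],
    [[0,0,0],[0,0,0]]
  ]
}}

```text
t: 43.03
tool_pos: [0.5047, -0.1374, 0.355]
orientation: [2.856, 1.307, 0.003]
force: [0.5, 0.1, -2.4]
opening: 0.0119
gripper_force: 45.0
```

```bash
python3 - <<'E'
from h import *
s=st()
plan([('over',rail_hung(.042)),('o2',rail_hung(.036))])
E
```

```text
{'t': 43.033, 'q': [-0.364, -0.05, 1.765, 0.001, 1.425, 0.348], 'tool_pos': [0.505, -0.137, 0.355], 'orientation': [2.856, 1.307, 0.003], 'force': [0.525, 0.134, -2.357], 'opening': 0.012, 'gripper_force': 44.997}
over 3 x [[0.6, 23.5, 19.3], [0.0, -0.0, -0.002]] ->  [ 0.559 -0.182  0.297] err mm [0.1 0.1 0.1]
o2 1 x [[-0.1, 0.0, 6.1], [0.001, -0.001, 0.0]] ->  [ 0.559 -0.182  0.291] err mm [-0.   0.1  0. ]
```

{"method": "apply_moves", "body": {
  "series": [
    [[0.5,18,8],[0,0,0]],
    [[0.5,18,12],[0,0,-0.002]],
    [[0.4,18,14],[0,0,-0.002]],
    [[0.4,16.5,14],[0,0,-0.002]],
    [[0,0,10],[0,0,0]],
    [[0,0,0],[0,0,0]],
    [[0,0,0],[0,0,0]]
  ]
}}

```text
t: 43.62
tool_pos: [0.56, -0.1798, 0.2959]
orientation: [-2.849, -1.32, -0.0]
force: [-0.6, 0.4, -2.5]
opening: 0.0112
gripper_force: 45.0
```

```bash
python3 - <<'E'
from h import *
s=st(); M=cur(); plan([('over',rail_hung(.042))])
p,d,c=shot('top'); q,dq,cq=shot('side'); np.savez('t8.npz',p=p,q=q)
def pr(P,c):
    E=np.array(c['extrinsics']); a=E[:3,:3]@P+E[:3,3]; return np.array([c['fx']*a[0]/a[2]+c['cx'],c['fy']*a[1]/a[2]+c['cy']])
O=(M@[0,0,.2266,1])[:3]; rx,ry=M[:3,1],-M[:3,0]*np.sign(M[:3,0]@-RY)
print('ry',ry,'RY',RY)
def crop(im,c,ctr,hw,f):
    u0,v0=int(ctr[0]-hw),int(ctr[1]-hw); o=np.clip(cv2.resize(im[v0:v0+2*hw,u0:u0+2*hw],None,fx=f,fy=f,interpolation=cv2.INTER_CUBIC)*1.5,0,255).astype(np.uint8)
    def ln(pts,col): cv2.polylines(o,[np.int32(np.round([(pr(a,c)+.5-[u0,v0])*f for a in pts]))],True,col,1)
    for sg in (1,-1):
        k=O+ry*.163*sg
        for zz in (0,.026): ln([k+rx*a*.022+ry*b*.014+Z*zz for a,b in((-1,-1),(1,-1),(1,1),(-1,1))],(0,0,255))
        t=np.linspace(0,2*np.pi,24)
        ln([k+rx*.007*np.cos(a)+ry*.007*np.sin(a)+Z*.026 for a in t],(0,200,255))
        ln([RC-RX*.07+RY*.163*sg+Z*a for a in(.03,.058)],(255,0,255))
    return o
H=np.zeros((600,600,3),np.uint8)
for i,(im,cc) in enumerate(((p,c),(q,cq))):
    for j,sg in enumerate((1,-1)):
        o=crop(im,cc,pr(O+ry*.163*sg,cc),21,7); H[i*300:i*300+294,j*300:j*300+294]=o
cv2.imwrite('pics/rail.png',H)
E
```

```text
{'t': 43.617, 'q': [-0.398, 0.175, 1.641, 0.001, 1.326, 0.305], 'tool_pos': [0.56, -0.18, 0.296], 'orientation': [-2.849, -1.32, -0.0], 'force': [-0.618, 0.422, -2.459], 'opening': 0.011, 'gripper_force': 44.998}
over 1 x [[-2.2, 1.1, -1.1], [-0.001, -0.001, 0.004]] ->  [ 0.559 -0.182  0.297] err mm [ 0. -0. -0.]
ry [0.6467132 0.7627326 0.0010104] RY [0.64944805 0.76040597 0.        ]
```

View pics/rail.png

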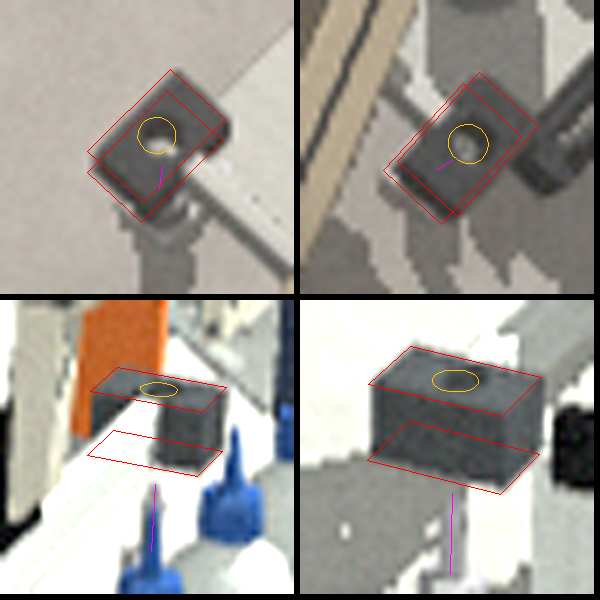

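{"method": "apply_moves", "body": {
  "series": [
    [[-2.2,1.1,0],[-0.001,-0.001,0.004]],
    [[0,0,0],[0,0,0]],
    [[0,0,4],[0,0,0]],
    [[0,0,4],[0,0,0]],
    [[0,0,4],[0,0,0]],
    [[0,0,0],[0,0,0]],
    [[0,0,0],[0,0,0]]
  ]
}}

```text
t: 44.3
tool_pos: [0.5594, -0.1831, 0.2842]
orientation: [2.852, 1.315, 0.001]
force: [-0.1, 0.1, -1.3]
opening: 0.0119
gripper_force: 45.0
```

{"method": "apply_moves", "body": {
  "series": [
    [[0,0,1.5],[0,0,0]],
    [[0,0,1.5],[0,0,0]],
    [[0,0,1.5],[0,0,0]],
    [[0,0,0],[0,0,0]],
    [[0,0,0],[0,0,0]]
  ]
}}

```text
t: 44.72
tool_pos: [0.5597, -0.1832, 0.2802]
orientation: [2.852, 1.314, 0.002]
force: [0.6, 0.4, -1.4]
opening: 0.0114
gripper_force: 45.0
```

```bash
python3 - <<'E'
from h import *
s=st(); plan([('over',rail_hung(.0))]); print(np.round(s['wrist_torque'],2))
E
```

```text
{'t': 44.717, 'q': [-0.403, 0.191, 1.653, -0.0, 1.295, 0.304], 'tool_pos': [0.56, -0.183, 0.28], 'orientation': [2.852, 1.314, 0.002], 'force': [0.566, 0.405, -1.37], 'opening': 0.011, 'gripper_force': 44.997}
over 1 x [[0.6, -1.0, 25.2], [0.002, -0.0, -0.0]] ->  [ 0.559 -0.182  0.255] err mm [-0. -0. -0.]
[ 0.01 -0.07  0.03]
```

{"method": "apply_moves", "body": {
  "series": [
    [[0.5,-0.9,1],[0.002,0,0]],
    [[0,0,1],[0,0,0]],
    [[0,0,1],[0,0,0]],
    [[0,0,1],[0,0,0]],
    [[0,0,1],[0,0,0]],
    [[0,0,0],[0,0,0]]
  ]
}}

```text
t: 45.22
tool_pos: [0.5593, -0.1822, 0.275]
orientation: [-2.853, -1.315, -0.0]
force: [0.3, -0.4, -1.2]
opening: 0.0119
gripper_force: 45.0
```

{"method": "apply_moves", "body": {
  "series": [
    [[0,0,1.2],[0,0,0]],
    [[0,0,1.2],[0,0,0]],
    [[0,0,1.2],[0,0,0]],
    [[0,0,1.2],[0,0,0]],
    [[0,0,0],[0,0,0]],
    [[0,0,0],[0,0,0]]
  ]
}}

```text
t: 45.72
tool_pos: [0.5593, -0.1822, 0.2704]
orientation: [-2.853, -1.315, -0.001]
force: [0.5, 0.3, -1.5]
opening: 0.0118
gripper_force: 45.0
```

{"method": "apply_moves", "body": {
  "series": [
    [[0,0,1.2],[0,0,0]],
    [[0,0,1.2],[0,0,0]],
    [[0,0,1.2],[0,0,0]],
    [[0,0,1.2],[0,0,0]],
    [[0,0,0],[0,0,0]],
    [[0,0,0],[0,0,0]]
  ]
}}

```text
t: 46.22
tool_pos: [0.5593, -0.1822, 0.2656]
orientation: [-2.853, -1.315, -0.001]
force: [-0.5, 0.2, -0.9]
opening: 0.0116
gripper_force: 45.0
```

Sliding freely; continue to the shoulders (expected TCP z ≈ 0.2566).

{"method": "apply_moves", "body": {
  "series": [
    [[0,0,1.2],[0,0,0]],
    [[0,0,1.2],[0,0,0]],
    [[0,0,1.2],[0,0,0]],
    [[0,0,1.2],[0,0,0]],
    [[0,0,0],[0,0,0]],
    [[0,0,0],[0,0,0]]
  ]
}}

```text
t: 46.72
tool_pos: [0.5593, -0.1822, 0.2608]
orientation: [-2.853, -1.315, -0.001]
force: [0.4, 0.2, -2.5]
opening: 0.0116
gripper_force: 45.0
```

{"method": "apply_moves", "body": {
  "series": [
    [[0,0,1],[0,0,0]],
    [[0,0,1],[0,0,0]],
    [[0,0,1],[0,0,0]],
    [[0,0,0],[0,0,0]],
    [[0,0,0],[0,0,0]]
  ]
}}

```text
t: 47.13
tool_pos: [0.5593, -0.1822, 0.2578]
orientation: [-2.853, -1.315, -0.001]
force: [-0.2, -0.8, -1.4]
opening: 0.0115
gripper_force: 45.0
```

{"method": "apply_moves", "body": {
  "series": [
    [[0,0,0.7],[0,0,0]],
    [[0,0,0.7],[0,0,0]],
    [[0,0,0],[0,0,0]],
    [[0,0,0],[0,0,0]]
  ]
}}

```text
t: 47.47
tool_pos: [0.5594, -0.1823, 0.2567]
orientation: [2.853, 1.315, 0.001]
force: [-0.5, -0.3, 0.2]
opening: 0.0114
gripper_force: 45.0
```

{"method": "apply_moves", "body": {
  "series": [
    [[0,0,0.7],[0,0,0]],
    [[0,0,0],[0,0,0]],
    [[0,0,0],[0,0,0]]
  ]
}}

```text
t: 47.72
tool_pos: [0.5595, -0.1823, 0.2566]
orientation: [2.853, 1.315, 0.001]
force: [-2.2, 0.4, 5.1]
opening: 0.0117
gripper_force: 45.0
```

{"method": "apply_moves", "body": {
  "series": [
    [[0,0,0],[0,0,0]],
    [[0,0,0],[0,0,0]],
    [[0,0,0],[0,0,0]],
    [[0,0,0],[0,0,0]],
    [[0,0,-4],[0,0,0]],
    [[0,0,-8],[0,0,0]],
    [[0,0,-15],[0,0,0]],
    [[0,0,-25],[0,0,0]],
    [[0,0,-25],[0,0,0]],
    [[0,0,-25],[0,0,0]],
    [[0,-30,-20],[0,0,0]],
    [[0,-30,-10],[0,0,0]]
  ],
  "claw": 0.25
}}

```text
t: 48.72
tool_pos: [0.5141, -0.1437, 0.3916]
orientation: [2.851, 1.312, 0.006]
force: [0.7, 0.7, 0.6]
opening: 0.0231
gripper_force: 0.0
```

{"method": "apply_moves", "body": {
  "series": [
    [[0,-40,0],[0,0,0]],
    [[0,-40,0],[0,0,0]],
    [[0,-40,0],[0,0,0]],
    [[0,0,0],[0,0,0]],
    [[0,0,0],[0,0,0]]
  ]
}}

```text
t: 49.13
tool_pos: [0.4213, -0.0643, 0.3888]
orientation: [2.85, 1.317, 0.004]
force: [-0.9, -1.2, 0.1]
opening: 0.0234
gripper_force: 0.0
```

```bash
python3 - <<'E'
from h import *
s=st()
p,d,c=shot('top'); q,dq,cq=shot('side')
A=cv2.resize(p[90:265,240:430],None,fx=2.1,fy=2.1,interpolation=cv2.INTER_CUBIC); B=cv2.resize(q[190:320,250:390],None,fx=2.8,fy=2.8,interpolation=cv2.INTER_CUBIC)
H=np.zeros((400,795,3),np.uint8); H[:A.shape[0],:A.shape[1]]=A; H[:B.shape[0],402:402+B.shape[1]]=B[:, :393]; cv2.imwrite('pics/fin.png',np.clip(H*1.4,0,255).astype(np.uint8))
E
```

```text
{'t': 49.133, 'q': [-0.272, -0.354, 1.966, 0.0, 1.527, 0.433], 'tool_pos': [0.421, -0.064, 0.389], 'orientation': [2.85, 1.317, 0.004], 'force': [-0.853, -1.157, 0.079], 'opening': 0.023, 'gripper_force': 0.0}
```

View pics/fin.png

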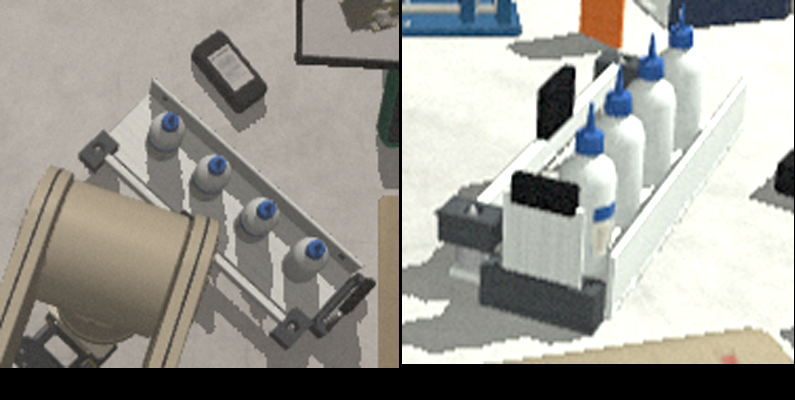

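The final picture shows all four bottles upright. The plate sits in the slot, near (545,240), and the rail is down on both pins with pin tips showing at (98,150) and (291,325). I'm handing it in.

```bash
python3 -c "
from plant import robot
print(robot.close_job())"
```

```text
the job is handed in; nothing more can be done
None
```

I stood all three tipped bottles in the lane beside the one still standing, slid the end plate fully into its slot, and seated the rail on both pin shoulders. The job was handed in at about 49 s; `close_job` gave no verdict.

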